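# Set out the breakfast counter

### The arm

A 6-joint arm with a two-finger parallel gripper is mounted at the origin on the work surface. World frame = base frame: x ahead of the robot, y to its left, z up, the work surface at z = 0. Lengths are in m, angles in degrees, forces in N, time in s.
With the tool pointing down it reaches from about 0.4 to 0.825 m from the base axis. Payload 7 kg.
Tool frame: the origin (TCP) lies midway between the tips of the shut fingers; the grasp point (between the pads) lies 19 mm behind it; z points along the fingers, y is the line along which they close (so a half turn about z gives the same grasp; the last joint's range is limited). The gripper opens to 88 mm and grips with 3 to 60 N. Pads are 19 mm wide; open, the fingers measure 130 mm over their backs; the gripper's body (78 mm by 193 mm) begins 47 mm behind the grasp point.
Start: joints at [-52.477, 20.546, 0.682, 0, -70.136, -16.507], TCP at [0.242, -0.63, 0.188] pointing down, gripper open.
Joint ranges: [-176.03, 176.03], [-82.01, 121.73], [-58.28, 71.71], [-173.87, 95.51], [-174.79, -0.11], [-173.66, 173.66]. Speed limits (degrees/s): [136.94, 136.94, 172.46, 180, 180, 180].

### API

Orientations are given as [roll, pitch, yaw] about the fixed x, y, z axes, in that order (R = Rz(yaw) Ry(pitch) Rx(roll)).
In Python, from plant import get_state, optics, order gives the robot as it stands. The module is installed in compiled form; this text tells all that it offers.
- The arm moves only by the tool send_rows, never from a script. Its argument "moves" is a list of rows, each an object with "slide": the shift along the tool's x, y, z as a fraction of full scale, a list of three; "turn": the turn about the tool's z as a fraction of full scale; "gripper": the opening, from 0 (shut) to 1 (fully open). A call has exactly 5 rows; each row is the pose to reach, as a shift and turn from the pose commanded when the call began, along the tool's axes at that moment; what a row does not reach only later rows make up. Full scale, the value 1, is 150 mm for a shift and 90 degrees for a turn. A row lasts 1/12 s, in which the tool goes at most 41.7 mm and 7.16 degrees, less where a joint would pass 70% of its speed; a pose out of reach is approached as far as the arm can. A call with a number of a shift or a turn outside -1 to 1 is refused whole. A call with a gripper value outside its range is refused whole. The fingers move at their own pace and stop on an object; "newtons" is the grip in N (left out, the last holds). Time passes only in rows, so rows that repeat a pose let the fingers close, or fill a call up. It gives the time, the measured TCP pose, the force, the opening and the grip force at its end, in the units of the state.
- get_state(): the state, without advancing time (a new reading comes with each control period).
- optics.capture(name): name is "scene" or "side" or "wrist"; returns a dict with "img" (480x640x3 uint8, red, green, blue), "intrinsics" (3x3 intrinsics, pixels), "origin" and "attitude" of the camera in the world. Camera axes: x right, y down, z forward; pixel columns grow to the right and rows downward; lengths in m; the calibration is good to about 2 mm. A picture is of the moment at which its call begins. There is no depth.
- order.close_job(): hands the job in; it is judged then, once.
Trained networks look in the newest picture that a camera, given by its name, has taken for a name from the list of things; names that differ only in an ending like _2 or _b are one class to them, and where a whole thing is asked for, a point or a joint stands for the part that bears it (a point fixed in the world has none). Each returns a list of dicts, best first, with "p" (0 to 1); they miss things now and then, are a little off and sometimes report something else, mostly with a low value. They report only what shows in the picture. A call takes as long as a camera call. They do not tell look-alikes from the thing itself.
- optics.look_for(camera, name): "location" ([x, y, z] in m, in world coordinates, good to about 4 mm: the middle of the surface that is visible of it).
The state is a dict: "time_s": time; "joints": joint angles; "qd": joint speeds; "joint_torque": joint torques, N m; "tcp_pos": TCP position; "eef_rot": TCP orientation; "contact_force": force on the tool from outside, world axes, zero at the start; "moment": the same for the moment, N m; "gripper_width": finger opening in m; "gripper_force": force on a finger pad.
Only numpy, scipy, OpenCV 4.12 (cv2) and the standard library are available. Lean on these libraries where they do the work, as an engineer would, in place of code of your own. Each camera call takes 0.05 s, during which the arm holds its last target. There are 200 camera calls.

### The job

Set out the counter for breakfast, left and front being as seen from the robot (front is the robot's side): stand the coffee jar directly to the left of the kettle, the cup directly in front of the kettle and the seasoning jar directly in front of the rice cooker, each squarely in line with its appliance and 3 cm clear of it, and the sugar canister midway between kettle and cooker, in line with their centres. Hang the rice paddle and the slotted turner by their eyes on the utensil stand, one on each peg, hanging freely. One of the jars or the cup may be missing; do not shift the salt shaker, mug and spoon rest or bump into the kettle and cooker.

Things in the scene. Friction and masses are not known exactly. Their poses are not given: they have to be found in the camera images.
- kettle: Glass electric kettle with a steel lower band on a round black power base, fixed to the counter: 140 diameter at the foot, 214 high, narrower above; black handle to the back, short spout to the front. Origin: centre of its underside, z up. Its axes stay parallel to the base's (x away from the robot = back, y to the robot's left).
- cooker: Dark grey round rice cooker with steel lid and black lid knob, fixed to the counter: 200 diameter, 216 high to the knob, control panel to the front. Origin: centre of its underside, z up. It stands in one line with the kettle (same x), to the right of it, centres 315 to 345 apart. Its axes stay parallel to the base's (x away from the robot = back, y to the robot's left).
- stand: Fixed utensil stand: wooden foot 120 x 190, steel post 300 high, crossbar 12 thick, 150 long along y, 285 above the origin (on the counter below its middle). Front (-x) faces roughly the robot. Two steel pegs, 8 thick, 55 long, leave the crossbar's axis at y = 50 and -50, rising 45 deg to the front: direction (-0.707, 0, 0.707); tips 328 high.
- peg_left (a point): A point on the axis of the stand's left peg (at its y = +50), 18 up from the crossbar's axis: origin of this point in the stand's frame is (-12.7, 50, 297.7). A hung utensil's eye settles within about 15 of it. Same axes as the stand.
- peg_right (a point): The same point of the right peg (at the stand's y = -50).
- paddle: White plastic rice paddle, 230 long in all, 50 g. Lies flat. Origin: under the handle where it is gripped; x along the handle to the eye, z up. Handle 16 wide, 12 thick, x = -65 to 34; eye: round loop at x = 50, 20 clear opening, 37 outside, 8 thick, hole along z; blade 56 wide, 6 thick, x = -60 to -160.
- paddle_eye (a point): Centre of the hole of the rice paddle's eye, (50, 0, 6) in the paddle's frame, same axes.
- turner: Slotted turner with red handle, black eye and black slotted blade, 230 long in all, 60 g. Lies flat. Origin: under the handle where it is gripped; x along the handle to the eye, z up. Handle 16 wide, 12 thick, x = -65 to 34; eye: round loop at x = 50, 20 clear opening, 37 outside, 8 thick, hole along z; blade 56 wide, 6 thick, x = -60 to -160.
- turner_eye (a point): Centre of the hole of the turner's eye, (50, 0, 6) in the turner's frame, same axes.
- coffee: Coffee jar: brown glass, dark band, brass-coloured lid; 66 diameter, 125 high, 350 g, upright. Origin: centre of its underside, z up.
- sugar: Squat sugar canister: white with a blue lid; 68 diameter (lid 69), 66 high (70 over its small knob), 300 g, upright. Origin: centre of its underside, z up.
- seasoning: Squat seasoning jar: clear with yellow filling and a green lid; 68 diameter (lid 69), 60 high, 250 g, upright. Origin: centre of its underside, z up.
- cup: Low blue ceramic teacup without handle; 68 diameter, 62 high, wall 4, 200 g, open side up. Origin: centre of its underside, z up.
- salt: Steel salt shaker, 40 diameter, 70 high; bystander. Origin: centre of its underside, z up.
- mug: White mug with a handle, 80 diameter, 95 high; bystander. Origin: centre of its underside, z up.
- spoon_rest: Flat square terracotta spoon rest, 85 x 91, 14 high; bystander. Origin: centre of its underside, z up.
There are look-alikes about, which are no part of the job. There is more than one size of the cup; the job needs the middle-sized.

How it is judged (in metres and radians):
At the end, for the whole second after the job is handed in: Items upright, at rest: gap to their appliance 15 to 47 mm, within 18 mm of its centre line; sugar 18 mm or more clear of both, within 18 mm of their line. Paddle and turner hang still, one per peg, eye within 30 mm of the peg point, within 20 deg of vertical (y of coffee in the frame of kettle between 0.118 and 0.15 m and x of coffee in the frame of kettle between -0.018 and 0.018 m and angle between each of coffee, cup, seasoning, sugar's own z axis and vertical below 0.1 rad and height (world z) of each of coffee, cup, seasoning, sugar below 0.008 m and linear speed of each of coffee, cup, seasoning, sugar below 0.02 m/s and x of cup in the frame of kettle between -0.151 and -0.119 m and y of cup in the frame of kettle between -0.018 and 0.018 m and x of seasoning in the frame of cooker between -0.181 and -0.149 m and y of seasoning in the frame of cooker between -0.018 and 0.018 m and x of sugar in the frame of kettle between -0.018 and 0.018 m and y of sugar in the frame of kettle below -0.122 m and y of sugar in the frame of cooker above 0.152 m and (distance between paddle_eye and peg_left below 0.03 m or distance between paddle_eye and peg_right below 0.03 m) and angle between each of paddle, turner's own x axis and vertical below 0.35 rad and linear speed of each of paddle, turner below 0.03 m/s and (distance between turner_eye and peg_left below 0.03 m or distance between turner_eye and peg_right below 0.03 m) and distance between paddle_eye and turner_eye above 0.06 m); the robot touches nothing.
It fails at once if the salt shaker, the mug or the spoon rest is pushed more than 3 cm from its place (distance of any of salt, mug, spoon_rest from where it was at the start of the episode above 0.03 m).
It fails at once if the robot bumps hard (over 20 N) into the kettle or the rice cooker (contact force between the arm and kettle above 20 N or contact force between the arm and cooker above 20 N).
Of coffee, sugar, seasoning, cup only 3 to 4 are there at a start; the rules pass over those that are not, and their reading is None.
At some moment in a run one of sugar, seasoning, cup may be knocked a few centimetres aside while the robot is not near it.
It also fails if it takes over 210 s, if anything falls off the work surface, if the arm or the gripper's body presses on something with over 40 N, if the wrist force passes 120 N, or if a joint passes its speed limit or range.

## Working session

There is one attempt and no reset: what is moved stays moved. The work goes in short steps, Python scripts to look and compute and a tool call to move; the robot and the scene stay as the last step left them, time stands still between calls to the robot, and variables do not carry over. Pictures are saved under pics/ and viewed, at most 14 in all, crops included, and the job is handed in when it is done.

Besides the shell and the picture viewer there is one more tool, called after ">>>" in YAML: its name, and indented under it one key for each argument. send_rows: Moves the arm, as the interface text tells. Shift numbers are shares of 150 mm and turn numbers shares of 90 degrees, none past 1 either way. Its arguments: {"type":"object","properties":{"moves":{"type":"array"},"newtons":{"type":"number"}},"required":["moves"]}

```bash
mkdir -p pics; cat > h.py <<'E'
import numpy as np, cv2
from plant import get_state, optics, order
def cap(n,f=None):
    c=optics.capture(n)
    if f: cv2.imwrite('pics/'+f,c['img'][:,:,::-1])
    return c
def Rm(c):
    a=np.array(c['attitude'],float)
    if a.shape==(3,3): return a
    from scipy.spatial.transform import Rotation as R
    return R.from_euler('xyz',a,degrees=True).as_matrix() if a.size==3 else R.from_quat(a).as_matrix()
def proj(c,p):
    q=Rm(c).T@(np.array(p)-np.array(c['origin'])); k=np.array(c['intrinsics'])@q; return k[:2]/k[2]
def ray(c,u,v,z):
    d=Rm(c)@np.linalg.inv(np.array(c['intrinsics']))@np.array([u,v,1.]); o=np.array(c['origin']); return o+d*(z-o[2])/d[2]
E
python3 - <<'E'
from h import *
s=get_state(); print(s)
for n in('scene','side'):
    c=cap(n,n+'1.png'); print(n,c['origin'],c['attitude'],c['intrinsics'])
    for o in 'kettle cooker stand paddle turner coffee sugar seasoning cup salt mug spoon_rest paddle_eye turner_eye'.split():
        for d in optics.look_for(n,o)[:4]: print(o,round(d['p'],2),np.round(d['location'],3),proj(c,d['location']).astype(int))
E
```

```text
{'time_s': 0.0, 'joints': array([-5.24773368e+01,  2.05929575e+01,  6.33055761e-01, -1.97489908e-02,
       -7.01348696e+01, -1.65070359e+01]), 'qd': array([ 0.03365007, -0.01095547, -0.00112399,  0.00275694, -0.04843581,
       -0.03904826]), 'joint_torque': array([-3.04068762e-04, -5.82717705e+01,  2.93073070e+01,  6.99728519e+00,
        7.17966323e-03, -1.61358962e-04]), 'tcp_pos': array([ 0.24184007, -0.62959595,  0.18690126]), 'eef_rot': array([ 1.79903859e+02, -9.13033792e-03, -1.58991091e+02]), 'contact_force': array([-0.40778793, -0.00866782, -0.43909527]), 'moment': array([-0.05903919, -0.00387906, -0.01444526]), 'gripper_force': 0.0, 'gripper_width': 0.08752168653212587}
scene [0.98958931 0.78996264 1.28468904] [-137.94419185    0.40147234  147.91726545] [[550.36660505   0.         317.42433271]
 [  0.         550.36660505 235.73989602]
 [  0.           0.           1.        ]]
kettle 0.86 [0.707 0.081 0.161] [264 316]
cooker 0.6 [ 0.703 -0.229  0.16 ] [212 236]
stand 0.93 [0.502 0.375 0.013] [399 397]
stand 0.52 [ 0.704 -0.227  0.158] [211 237]
stand 0.47 [ 0.35  -0.038 
[... 1126 characters left out ...]
 0.35  -0.029  0.007] [367 308]
turner 0.36 [ 0.349 -0.142  0.006] [371 276]
coffee 0.59 [ 0.428 -0.379  0.079] [352 198]
sugar 0.4 [0.677 0.091 0.144] [216 292]
seasoning 0.58 [0.363 0.274 0.057] [347 406]
cup 0.78 [ 0.346 -0.278  0.038] [377 234]
cup 0.78 [ 0.238 -0.263  0.029] [415 243]
cup 0.6 [ 0.286 -0.396  0.052] [400 206]
salt 0.69 [ 0.53  -0.07   0.043] [298 279]
mug 0.96 [ 0.6   -0.454  0.063] [298 184]
mug 0.75 [ 0.348 -0.031  0.007] [368 307]
spoon_rest 0.56 [0.542 0.156 0.011] [274 360]
paddle_eye 0.55 [ 0.347 -0.141  0.006] [372 276]
turner_eye 0.92 [ 0.342 -0.034  0.004] [370 307]
turner_eye 0.46 [ 0.598 -0.454  0.062] [299 184]
turner_eye 0.33 [ 0.35  -0.147  0.006] [371 275]
```

View pics/scene1.png

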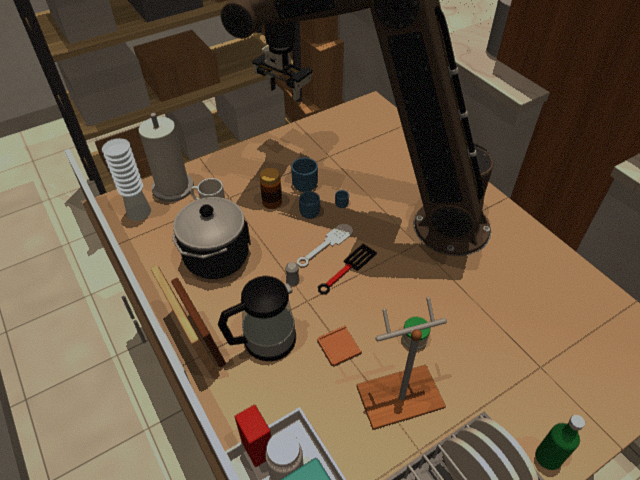

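View pics/side1.png

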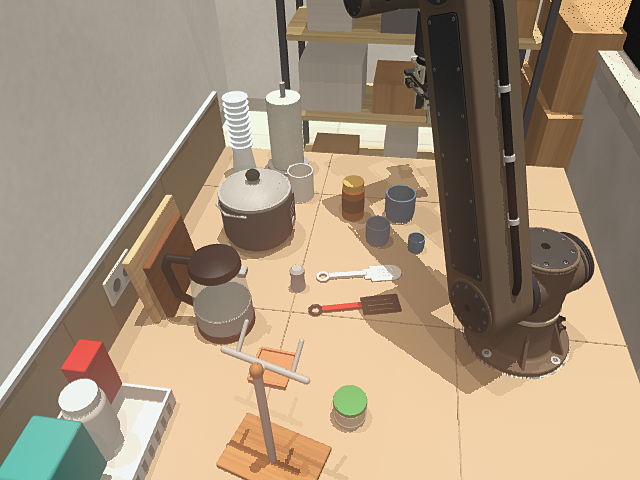

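The scene shows the kettle at (270,315), the cooker at (211,237), the stand foot at (400,397), the coffee jar at (270,188) and the seasoning jar at (416,330). The white paddle has its eye at (303,262) and the turner at (324,289). There are three blue cups: (304,175) is large, (310,205) middle and (342,199) small, so (310,205) should be the one. The white canister at (285,450) sits in the tray with no blue lid, so it is a look-alike and sugar is missing.

Next I fit models to the pixels and check them in an enlarged overlay.

```bash
cat > m.py <<'E'
from h import *
from scipy.optimize import least_squares
S=cap('scene'); D=cap('side')
def tri(a,b):
    f=lambda p: np.r_[proj(S,p)-a,proj(D,p)-b]
    r=least_squares(f,[.5,0,.05]); return np.round(r.x,4),np.round(r.fun,1)
for n,a,b in[('pad_eye',(303,262),(322,277)),('pad_blade',(349,227),(397,271)),('tur_eye',(324,289),(315,310)),('tur_blade',(373,248),(399,299)),
 ('knob',(207,210),(253,175)),('bar_end_a',(378,338),(222,349)),('bar_end_b',(446,321),(306,380)),('pegtipB',(430,299),(300,342)),('pegtipA',(386,311),(245,322))]: print(n,*tri(a,b))
for n,a,b in[('footscene',[(358,379),(430,366),(444,410),(374,427)],S),('foot side',[(250,415),(330,451)],D)]:
    print(n,[np.round(ray(b,*p,.015),3) for p in a])
for n,z,a,b in[('kettle',.0,(270,337),(225,321)),('seas lid',.06,(416,328),(350,401)),('coffee lid',.125,(271,174),(353,183)),('cupM',.062,(310,198),(378,224)),('cupL',.08,(305,163),(400,193)),('cupS',.04,(342,194),(416,237)),('salt',.07,(292,265),(297,267)),('mug',.095,(210,184),(301,168)),('rest',.014,(339,345),(274,366))]:
    print(n,np.round(ray(S,*a,z),3),np.round(ray(D,*b,z),3))
E
python3 m.py
python3 - <<'E'
import cv2
a=cv2.imread('pics/scene1.png');b=cv2.imread('pics/side1.png')
import numpy as np
c=cv2.resize(a[140:340,185:385],(600,600),interpolation=3)
cv2.imwrite('pics/cropA.png',c)
d=cv2.resize(b[160:360,200:466],(798,600),interpolation=3)
cv2.imwrite('pics/cropB.png',d)
E
```

```text
pad_eye [ 0.478  -0.1243  0.0058] [ 0.   0.4  0.1 -0.3]
pad_blade [ 0.2837 -0.1652  0.012 ] [ 0.   0.1  0.  -0.1]
tur_eye [ 0.4777 -0.0078  0.0052] [-0. -0. -0.  0.]
tur_blade [ 0.2756 -0.0497  0.0254] [-0.1 -1.4 -0.5  1. ]
knob [ 0.6851 -0.2855  0.2029] [ 0.   0.3  0.1 -0.2]
bar_end_a [0.5647 0.3375 0.2881] [ 0.2  0.8  0.2 -0.6]
bar_end_b [0.4177 0.3801 0.2908] [-0.1 -0.3 -0.1  0.2]
pegtipB [0.4328 0.3376 0.3288] [ 0.1  0.6  0.2 -0.4]
pegtipA [0.5286 0.3107 0.3285] [-0. -0. -0.  0.]
footscene [array([0.56 , 0.281, 0.015]), array([0.384, 0.349, 0.015]), array([0.432, 0.458, 0.015]), array([0.599, 0.402, 0.015])]
foot side [array([0.561, 0.297, 0.015]), array([0.388, 0.349, 0.015])]
kettle [0.685 0.046 0.   ] [0.691 0.052 0.   ]
seas lid [0.365 0.26  0.06 ] [0.36  0.265 0.06 ]
coffee lid [ 0.425 -0.402  0.125] [ 0.427 -0.392  0.125]
cupM [ 0.345 -0.299  0.062] [ 0.346 -0.293  0.062]
cupL [ 0.28  -0.436  0.08 ] [ 0.292 -0.422  0.08 ]
cupS [ 0.235 -0.279  0.04 ] [ 0.239 -0.277  0.04 ]
salt [ 0.535 -0.087  0.07 ] [ 0.535 -0.087  0.07 ]
mug [ 0.598 -0.496  0.095] [ 0.6   -0.495  0.095]
rest [0.546 0.173 0.014] [0.539 0.173 0.014]
```

View pics/cropB.png

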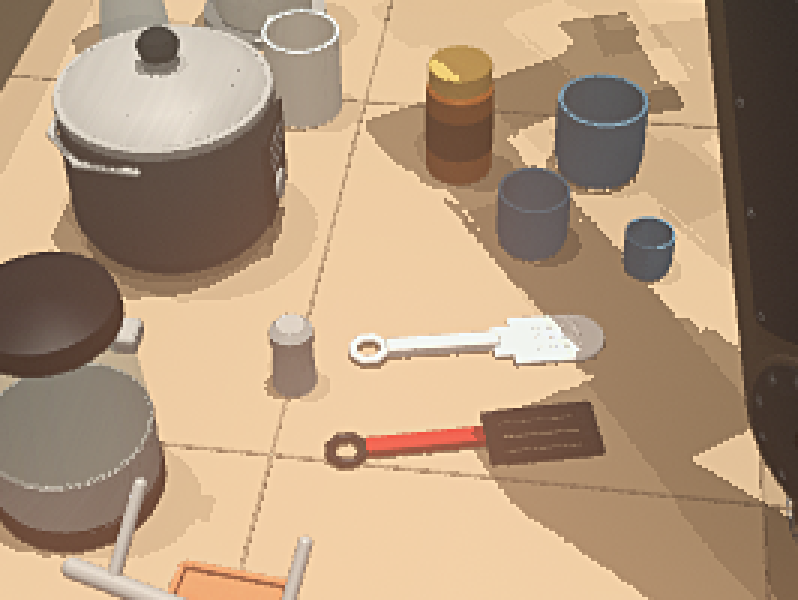

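The enlarged crop shows three cups: large at crop (602,130), small at (650,250) and the middle one at (533,215), world (0.346,-0.296). That one matches the 68 mm size. The paddle eye is at (0.478,-0.124) and the turner eye at (0.478,-0.008). Stand yaw is about 74°. I'll pick the coffee jar first.

```bash
cat > plan.py <<'E'
# usage: plan.py "x,y,z,yaw;x,y,z,yaw;..."  -> tool calls; tracks commanded pose in pose.json
import sys,json,os,numpy as np
P=json.load(open('pose.json')) if os.path.exists('pose.json') else [.242,-.63,.188,-158.99]
for w in sys.argv[1].split(';'):
    T=[float(v) for v in w.split(',')]
    n=0
    while n<12:
        a=np.radians(P[3]); R=np.array([[np.cos(a),np.sin(a),0],[np.sin(a),-np.cos(a),0],[0,0,-1]])
        d=R.T@(np.array(T[:3])-P[:3])/.15; t=-(T[3]-P[3])/90
        k=max(1,np.ceil(np.linalg.norm(d)/1.2-.02),np.ceil(abs(t)/.39-.02),np.ceil(abs(d).max()-.01))
        s=np.clip(np.round(d/k,2),-1,1); u=round(t/k,2)+0.
        if not s.any() and abs(u)<.01: break
        print('slide',[float(v) for v in s],'turn',u)
        P=list(np.array(P[:3])+R@s*.15)+[P[3]-u*90]; n+=1
        if k==1: break
    print('  ->',np.round(P,4).tolist())
json.dump([float(v) for v in P],open('pose.json','w'))
E
python3 plan.py "0.426,-0.397,0.2,-90;0.426,-0.397,0.075,-90"
```

```text
slide [-0.85, 0.51, -0.04] turn -0.38
slide [-0.99, -0.07, -0.04] turn -0.39
  -> [0.4269, -0.3969, 0.2, -89.69]
slide [0.0, 0.01, 0.83] turn 0.0
  -> [0.4254, -0.3969, 0.0755, -89.69]
```

>>> send_rows:
  moves:
    - {"slide": [-0.85, 0.51, -0.04], "turn": -0.38, "gripper": 1}
    - {"slide": [-0.85, 0.51, -0.04], "turn": -0.38, "gripper": 1}
    - {"slide": [-0.85, 0.51, -0.04], "turn": -0.38, "gripper": 1}
    - {"slide": [-0.85, 0.51, -0.04], "turn": -0.38, "gripper": 1}
    - {"slide": [-0.85, 0.51, -0.04], "turn": -0.38, "gripper": 1}

```text
time_s: 2.02
tcp_pos: [0.3364, -0.51, 0.1948]
eef_rot: [-179.9, 0.0, -124.2]
contact_force: [-0.4, -0.4, 0.9]
gripper_width: 0.0878
gripper_force: 0.0
```

>>> send_rows:
  moves:
    - {"slide": [-0.99, -0.07, -0.04], "turn": -0.39, "gripper": 1}
    - {"slide": [-0.99, -0.07, -0.04], "turn": -0.39, "gripper": 1}
    - {"slide": [-0.99, -0.07, -0.04], "turn": -0.39, "gripper": 1}
    - {"slide": [-0.99, -0.07, -0.04], "turn": -0.39, "gripper": 1}
    - {"slide": [-0.99, -0.07, -0.04], "turn": -0.39, "gripper": 1}

```text
time_s: 2.43
tcp_pos: [0.4298, -0.394, 0.2005]
eef_rot: [-179.9, -0.0, -89.1]
contact_force: [0.4, -0.8, 0.2]
gripper_width: 0.0872
gripper_force: 0.0
```

```bash
python3 - <<'E'
from h import *
s=get_state(); print(s['tcp_pos'],s['eef_rot'],s['time_s'],s['joints'].round(1))
c=cap('wrist','w1.png'); print(c['origin'],c['attitude'])
for o in 'coffee cup paddle_eye turner_eye'.split():
    for d in optics.look_for('wrist',o)[:4]: print(o,round(d['p'],2),np.round(d['location'],3),proj(c,d['location']).astype(int))
print(proj(c,[.426,-.397,.125]))
E
```

```text
[ 0.42980832 -0.39398702  0.20048864] [-1.79908121e+02 -1.17244342e-02 -8.91107159e+01] 2.4333 [-23.3  11.4 -10.2  -0.  -68.2  24.2]
[ 0.43071842 -0.45863156  0.39723649] [ 1.65918623e+02  1.07743376e-01 -1.79078403e+02]
coffee 0.75 [ 0.429 -0.414  0.124] [324 202]
cup 0.82 [ 0.276 -0.419  0.04 ] [506 183]
cup 0.69 [ 0.351 -0.317  0.046] [410 298]
[328.27160267 228.27334637]
```

View pics/w1.png

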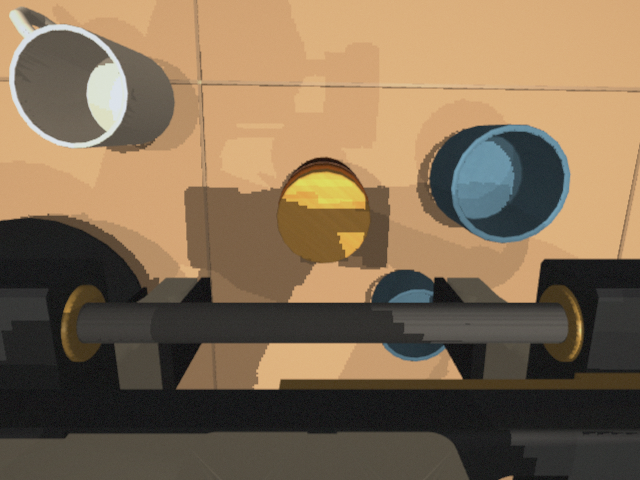

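The wrist view shows the coffee lid centred at (323,216), the big cup at (510,183) and the middle cup at (410,300). The coffee jar is at about (0.429,-0.404).

```bash
python3 - <<'E'
from h import *
c=cap('wrist')
print(ray(c,323,216,.125), get_state()['tcp_pos'])
E
rm -f pose.json; echo '[0.4269,-0.3969,0.2,-89.69]'>pose.json
python3 plan.py "0.429,-0.404,0.075,-90"; python3 plan.py "0.429,-0.404,0.26,-90"
```

```text
[ 0.42606505 -0.40859148  0.125     ] [ 0.42641707 -0.39753156  0.19977741]
slide [0.05, -0.01, 0.83] turn 0.0
  -> [0.4284, -0.4044, 0.0755, -89.69]
slide [-0.0, -0.0, -0.62] turn 0.0
slide [-0.0, -0.0, -0.61] turn 0.0
  -> [0.4284, -0.4044, 0.26, -89.69]
```

>>> send_rows:
  moves:
    - {"slide": [0.05, -0.01, 0.2], "turn": 0, "gripper": 1}
    - {"slide": [0.05, -0.01, 0.4], "turn": 0, "gripper": 1}
    - {"slide": [0.05, -0.01, 0.6], "turn": 0, "gripper": 1}
    - {"slide": [0.05, -0.01, 0.83], "turn": 0, "gripper": 1}
    - {"slide": [0.05, -0.01, 0.83], "turn": 0, "gripper": 1}
  newtons: 20

```text
time_s: 3.15
tcp_pos: [0.4238, -0.4026, 0.0689]
eef_rot: [179.5, 0.3, -90.0]
contact_force: [-1.2, 1.3, -2.4]
gripper_width: 0.0877
gripper_force: 0.0
```

>>> send_rows:
  moves:
    - {"slide": [0, 0, 0], "turn": 0, "gripper": 0.5}
    - {"slide": [0, 0, 0], "turn": 0, "gripper": 0.5}
    - {"slide": [0, 0, 0], "turn": 0, "gripper": 0.5}
    - {"slide": [0, 0, 0], "turn": 0, "gripper": 0.5}
    - {"slide": [0, 0, 0], "turn": 0, "gripper": 0.5}
  newtons: 20

```text
time_s: 3.57
tcp_pos: [0.4294, -0.405, 0.0772]
eef_rot: [-179.9, -0.1, -89.7]
contact_force: [-1.5, -0.4, 5.6]
gripper_width: 0.061
gripper_force: 20.0
```

>>> send_rows:
  moves:
    - {"slide": [0, 0, -0.2], "turn": 0, "gripper": 0.5}
    - {"slide": [0, 0, -0.4], "turn": 0, "gripper": 0.5}
    - {"slide": [0, 0, -0.6], "turn": 0, "gripper": 0.5}
    - {"slide": [0, 0, -0.8], "turn": 0, "gripper": 0.5}
    - {"slide": [0, 0, -1], "turn": 0, "gripper": 0.5}
  newtons: 20

```text
time_s: 3.98
tcp_pos: [0.4281, -0.404, 0.2273]
eef_rot: [-180.0, 0.0, -89.7]
contact_force: [1.7, 0.5, -4.0]
gripper_width: 0.0615
gripper_force: 20.0
```

```bash
python3 - <<'E'
from h import *
s=get_state(); print(s['tcp_pos'],s['gripper_width'],s['gripper_force'],s['contact_force'])
def circ(c,img,x,y,z,r,col,sc,o):
    t=np.linspace(0,2*np.pi,60); p=[(proj(c,[x+r*np.cos(a),y+r*np.sin(a),z])-o)*sc for a in t]
    cv2.polylines(img,[np.int32(p)],True,col,1)
out=[]
for n,o in(('scene',(165,180)),('side',(185,150))):
    c=cap(n); im=c['img'][:,:,::-1][o[1]:o[1]+200,o[0]:o[0]+133]; im=cv2.resize(im,None,fx=3,fy=3,interpolation=cv2.INTER_CUBIC)
    circ(c,im,.688,.049,0,.07,(0,255,0),3,np.array(o)); circ(c,im,.688,-.2855,0,.1,(0,0,255),3,np.array(o)); circ(c,im,.688,-.2855,.216,.012,(255,0,255),3,np.array(o))
    out.append(im)
cv2.imwrite('pics/ov.png',np.hstack(out))
E
echo '[0.4284,-0.4044,0.2255,-89.69]'>pose.json
python3 plan.py "0.46,-0.1,0.27,-90;0.52,0.18,0.27,-90"
```

```text
[ 0.42813036 -0.40401301  0.22727974] 0.061461603476125684 19.996960759162903 [ 1.68220037  0.47655742 -4.0182378 ]
slide [-0.68, -0.07, -0.1] turn 0.0
slide [-0.67, -0.08, -0.1] turn 0.0
slide [-0.68, -0.07, -0.1] turn 0.0
  -> [0.4598, -0.0997, 0.2705, -89.69]
slide [-0.93, -0.21, 0.0] turn 0.0
slide [-0.93, -0.2, 0.0] turn 0.0
  -> [0.5197, 0.1796, 0.2705, -89.69]
```

View pics/ov.png

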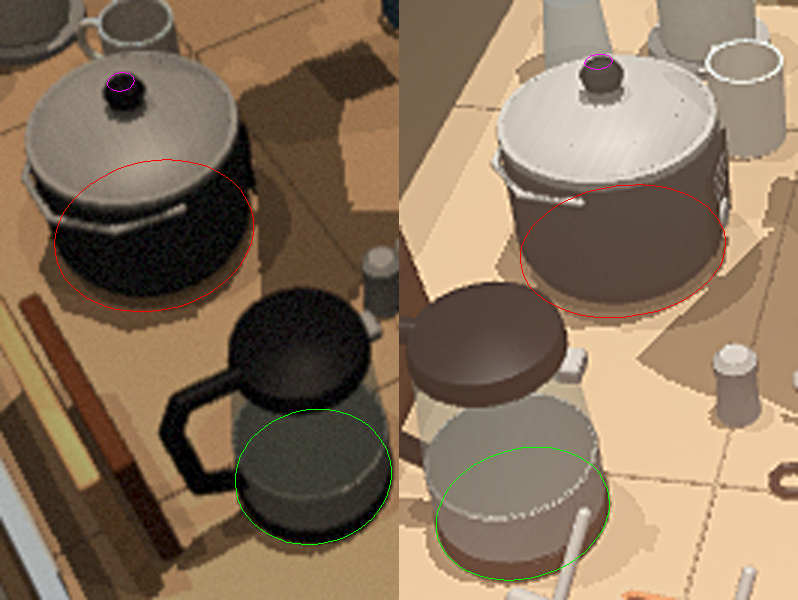

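The overlay shows the kettle foot circle fitting in both views, so the kettle is at (0.688,0.049). The cooker fits at (0.688,-0.285). A leaning board stands behind the kettle and I will check its clearance.

```bash
python3 - <<'E'
from h import *
exec(open('m.py').read().split('for n,a,b')[0])
# brown board: near-end bottom & top corners (scene crop/3+o, side full)
print('board bottom near', ray(S,165+178/3,180+560/3,0))
print('board top near scene', [ray(S,165+100/3,180+487/3,z).round(3) for z in (.1,.2,.3)])
print('brown top', [ray(S,165+125/3,180+470/3,z).round(3) for z in (.1,.15,.2,.25)], [ray(D,150,245,z).round(3) for z in (.1,.2,.25)])
print('side near bottom', ray(D,188,310,0))
E
```

```text
board bottom near [0.82796302 0.06092918 0.        ]
board top near scene [array([0.866, 0.023, 0.1  ]), array([0.876, 0.087, 0.2  ]), array([0.887, 0.152, 0.3  ])]
brown top [array([0.842, 0.019, 0.1  ]), array([0.848, 0.051, 0.15 ]), array([0.854, 0.084, 0.2  ]), array([0.86 , 0.117, 0.25 ])] [array([ 0.918, -0.087,  0.1  ]), array([0.848, 0.017, 0.2  ]), array([0.813, 0.069, 0.25 ])]
side near bottom [0.79341607 0.02951862 0.        ]
```

>>> send_rows:
  moves:
    - {"slide": [-0.68, -0.07, -0.1], "turn": 0, "gripper": 0.5}
    - {"slide": [-0.68, -0.07, -0.1], "turn": 0, "gripper": 0.5}
    - {"slide": [-0.68, -0.07, -0.1], "turn": 0, "gripper": 0.5}
    - {"slide": [-0.68, -0.07, -0.1], "turn": 0, "gripper": 0.5}
    - {"slide": [-0.68, -0.07, -0.1], "turn": 0, "gripper": 0.5}

```text
time_s: 4.6
tcp_pos: [0.4381, -0.3011, 0.2396]
eef_rot: [179.9, 0.0, -89.6]
contact_force: [0.1, -0.8, -2.5]
gripper_width: 0.0614
gripper_force: 20.0
```

>>> send_rows:
  moves:
    - {"slide": [-0.67, -0.08, -0.1], "turn": 0, "gripper": 0.5}
    - {"slide": [-0.67, -0.08, -0.1], "turn": 0, "gripper": 0.5}
    - {"slide": [-0.67, -0.08, -0.1], "turn": 0, "gripper": 0.5}
    - {"slide": [-0.67, -0.08, -0.1], "turn": 0, "gripper": 0.5}
    - {"slide": [-0.67, -0.08, -0.1], "turn": 0, "gripper": 0.5}

```text
time_s: 5.02
tcp_pos: [0.4497, -0.2015, 0.2547]
eef_rot: [179.9, 0.0, -89.6]
contact_force: [0.1, -0.9, -2.9]
gripper_width: 0.061
gripper_force: 20.0
```

>>> send_rows:
  moves:
    - {"slide": [-0.68, -0.07, -0.1], "turn": 0, "gripper": 0.5}
    - {"slide": [-0.68, -0.07, -0.1], "turn": 0, "gripper": 0.5}
    - {"slide": [-0.68, -0.07, -0.1], "turn": 0, "gripper": 0.5}
    - {"slide": [-0.68, -0.07, -0.1], "turn": 0, "gripper": 0.5}
    - {"slide": [-0.68, -0.07, -0.1], "turn": 0, "gripper": 0.5}

```text
time_s: 5.43
tcp_pos: [0.4598, -0.1, 0.2697]
eef_rot: [179.9, -0.0, -89.6]
contact_force: [-0.6, -1.6, -3.1]
gripper_width: 0.0613
gripper_force: 20.0
```

>>> send_rows:
  moves:
    - {"slide": [-0.93, -0.21, 0], "turn": 0, "gripper": 0.5}
    - {"slide": [-0.93, -0.21, 0], "turn": 0, "gripper": 0.5}
    - {"slide": [-0.93, -0.21, 0], "turn": 0, "gripper": 0.5}
    - {"slide": [-0.93, -0.21, 0], "turn": 0, "gripper": 0.5}
    - {"slide": [-0.93, -0.21, 0], "turn": 0, "gripper": 0.5}

```text
time_s: 5.85
tcp_pos: [0.4915, 0.0415, 0.269]
eef_rot: [179.9, -0.0, -89.6]
contact_force: [0.5, 0.0, -2.3]
gripper_width: 0.0609
gripper_force: 20.0
```

>>> send_rows:
  moves:
    - {"slide": [-0.93, -0.2, 0], "turn": 0, "gripper": 0.5}
    - {"slide": [-0.93, -0.2, 0], "turn": 0, "gripper": 0.5}
    - {"slide": [-0.93, -0.2, 0], "turn": 0, "gripper": 0.5}
    - {"slide": [-0.93, -0.2, 0], "turn": 0, "gripper": 0.5}
    - {"slide": [-0.93, -0.2, 0], "turn": 0, "gripper": 0.5}

```text
time_s: 6.27
tcp_pos: [0.521, 0.1812, 0.2684]
eef_rot: [179.9, -0.1, -89.6]
contact_force: [0.3, 0.3, -3.7]
gripper_width: 0.0609
gripper_force: 20.0
```

```bash
python3 plan.py "0.689,0.185,0.22,-90;0.689,0.185,0.079,-90"; python3 plan.py "0.689,0.185,0.22,-90"
```

```text
slide [-0.01, -0.56, 0.17] turn 0.0
slide [-0.02, -0.57, 0.17] turn 0.0
  -> [0.6892, 0.185, 0.2195, -89.69]
slide [0.0, 0.0, 0.94] turn 0.0
  -> [0.6892, 0.185, 0.0785, -89.69]
slide [0.0, 0.0, -0.94] turn 0.0
  -> [0.6892, 0.185, 0.2195, -89.69]
```

>>> send_rows:
  moves:
    - {"slide": [-0.01, -0.56, 0.17], "turn": 0, "gripper": 0.5}
    - {"slide": [-0.01, -0.56, 0.17], "turn": 0, "gripper": 0.5}
    - {"slide": [-0.01, -0.56, 0.17], "turn": 0, "gripper": 0.5}
    - {"slide": [-0.01, -0.56, 0.17], "turn": 0, "gripper": 0.5}
    - {"slide": [-0.01, -0.56, 0.17], "turn": 0, "gripper": 0.5}

```text
time_s: 6.68
tcp_pos: [0.6041, 0.1791, 0.243]
eef_rot: [179.8, -0.1, -89.8]
contact_force: [0.1, -0.2, -2.4]
gripper_width: 0.061
gripper_force: 20.0
```

>>> send_rows:
  moves:
    - {"slide": [-0.02, -0.57, 0.17], "turn": 0, "gripper": 0.5}
    - {"slide": [-0.02, -0.57, 0.17], "turn": 0, "gripper": 0.5}
    - {"slide": [-0.02, -0.57, 0.17], "turn": 0, "gripper": 0.5}
    - {"slide": [-0.02, -0.57, 0.17], "turn": 0, "gripper": 0.5}
    - {"slide": [-0.02, -0.57, 0.17], "turn": 0, "gripper": 0.5}

```text
time_s: 7.1
tcp_pos: [0.689, 0.1838, 0.219]
eef_rot: [179.9, -0.0, -89.7]
contact_force: [0.1, 0.1, -2.6]
gripper_width: 0.0607
gripper_force: 20.0
```

>>> send_rows:
  moves:
    - {"slide": [0, 0, 0.2], "turn": 0, "gripper": 0.5}
    - {"slide": [0, 0, 0.4], "turn": 0, "gripper": 0.5}
    - {"slide": [0, 0, 0.6], "turn": 0, "gripper": 0.5}
    - {"slide": [0, 0, 0.8], "turn": 0, "gripper": 0.5}
    - {"slide": [0, 0, 0.9], "turn": 0, "gripper": 0.5}

```text
time_s: 7.52
tcp_pos: [0.6867, 0.1842, 0.0825]
eef_rot: [179.9, -0.0, -89.7]
contact_force: [-0.4, -1.2, -4.1]
gripper_width: 0.0614
gripper_force: 20.0
```

>>> send_rows:
  moves:
    - {"slide": [0, 0, 0.02], "turn": 0, "gripper": 0.5}
    - {"slide": [0, 0, 0.04], "turn": 0, "gripper": 0.5}
    - {"slide": [0, 0, 0.04], "turn": 0, "gripper": 0.5}
    - {"slide": [0, 0, 0.04], "turn": 0, "gripper": 0.5}
    - {"slide": [0, 0, 0.04], "turn": 0, "gripper": 0.5}

```text
time_s: 7.93
tcp_pos: [0.6901, 0.1855, 0.0802]
eef_rot: [-179.9, 0.1, -89.7]
contact_force: [-0.8, -1.1, 0.8]
gripper_width: 0.0611
gripper_force: 20.0
```

>>> send_rows:
  moves:
    - {"slide": [0, 0, 0], "turn": 0, "gripper": 0.9}
    - {"slide": [0, 0, 0], "turn": 0, "gripper": 0.9}
    - {"slide": [0, 0, 0], "turn": 0, "gripper": 0.9}
    - {"slide": [0, 0, 0], "turn": 0, "gripper": 0.9}
    - {"slide": [0, 0, -0.05], "turn": 0, "gripper": 0.9}

```text
time_s: 8.35
tcp_pos: [0.6884, 0.1847, 0.0846]
eef_rot: [179.9, -0.0, -89.7]
contact_force: [0.2, 0.2, -0.8]
gripper_width: 0.0784
gripper_force: 0.0
```

>>> send_rows:
  moves:
    - {"slide": [0, 0, -0.2], "turn": 0, "gripper": 0.9}
    - {"slide": [0, 0, -0.4], "turn": 0, "gripper": 0.9}
    - {"slide": [0, 0, -0.6], "turn": 0, "gripper": 0.9}
    - {"slide": [0, 0, -0.8], "turn": 0, "gripper": 0.9}
    - {"slide": [0, 0, -1], "turn": 0, "gripper": 0.9}

```text
time_s: 8.77
tcp_pos: [0.6892, 0.1849, 0.2382]
eef_rot: [-180.0, 0.0, -89.7]
contact_force: [0.2, -0.1, 1.0]
gripper_width: 0.0789
gripper_force: 0.0
```

```bash
python3 - <<'E'
from h import *
out=[]
for n,o in(('scene',(205,230)),('side',(130,220))):
    c=cap(n); im=c['img'][:,:,::-1][o[1]:o[1]+150,o[0]:o[0]+133]; im=cv2.resize(im,None,fx=3,fy=3,interpolation=cv2.INTER_CUBIC)
    for x,y,z,r in((.688,.049,0,.07),(.689,.185,0,.033),(.689,.185,.125,.033)):
        t=np.linspace(0,2*np.pi,60); p=[(proj(c,[x+r*np.cos(a),y+r*np.sin(a),z])-np.array(o))*3 for a in t]
        cv2.polylines(im,[np.int32(p)],True,(0,255,0),1)
    out.append(im)
cv2.imwrite('pics/ov2.png',np.hstack(out))
E
echo '[0.6892,0.185,0.236,-89.69]'>pose.json
```

```text
(no output)
```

View pics/ov2.png

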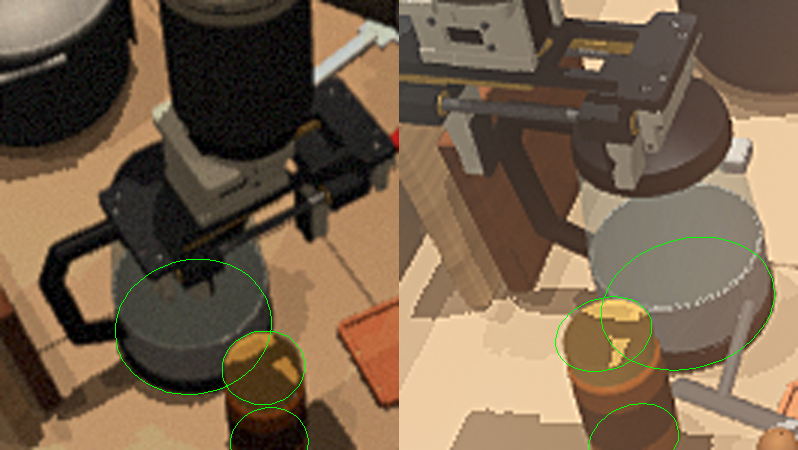

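The coffee jar stands upright left of the kettle, within a few mm of its circles (lid at about (263,366)). Next is the paddle.

```bash
python3 plan.py "0.53,0.17,0.25,-90;0.43,-0.11,0.2,-168"
```

```text
slide [0.05, 0.53, -0.05] turn 0.0
slide [0.04, 0.53, -0.04] turn 0.0
  -> [0.5303, 0.1706, 0.2495, -89.69]
slide [0.62, 0.23, 0.11] turn 0.29
slide [0.66, -0.07, 0.11] turn 0.29
slide [0.56, -0.36, 0.11] turn 0.29
  -> [0.4299, -0.1106, 0.2, -167.99]
```

>>> send_rows:
  moves:
    - {"slide": [0.05, 0.53, -0.05], "turn": 0, "gripper": 0.9}
    - {"slide": [0.05, 0.53, -0.05], "turn": 0, "gripper": 0.9}
    - {"slide": [0.05, 0.53, -0.05], "turn": 0, "gripper": 0.9}
    - {"slide": [0.05, 0.53, -0.05], "turn": 0, "gripper": 0.9}
    - {"slide": [0.05, 0.53, -0.05], "turn": 0, "gripper": 0.9}

```text
time_s: 9.28
tcp_pos: [0.6101, 0.1773, 0.2445]
eef_rot: [-179.9, 0.0, -89.7]
contact_force: [0.9, -0.8, 0.0]
gripper_width: 0.079
gripper_force: 0.0
```

>>> send_rows:
  moves:
    - {"slide": [0.04, 0.53, -0.04], "turn": 0, "gripper": 0.7}
    - {"slide": [0.04, 0.53, -0.04], "turn": 0, "gripper": 0.7}
    - {"slide": [0.04, 0.53, -0.04], "turn": 0, "gripper": 0.7}
    - {"slide": [0.04, 0.53, -0.04], "turn": 0, "gripper": 0.7}
    - {"slide": [0.04, 0.53, -0.04], "turn": 0, "gripper": 0.7}

```text
time_s: 9.7
tcp_pos: [0.5312, 0.171, 0.2498]
eef_rot: [-179.9, 0.0, -89.7]
contact_force: [0.1, 0.0, -0.1]
gripper_width: 0.0614
gripper_force: 0.0
```

>>> send_rows:
  moves:
    - {"slide": [0.62, 0.23, 0.11], "turn": 0.29, "gripper": 0.5}
    - {"slide": [0.62, 0.23, 0.11], "turn": 0.29, "gripper": 0.5}
    - {"slide": [0.62, 0.23, 0.11], "turn": 0.29, "gripper": 0.5}
    - {"slide": [0.62, 0.23, 0.11], "turn": 0.29, "gripper": 0.5}
    - {"slide": [0.62, 0.23, 0.11], "turn": 0.29, "gripper": 0.5}

```text
time_s: 10.12
tcp_pos: [0.4972, 0.0764, 0.2327]
eef_rot: [180.0, -0.0, -116.1]
contact_force: [0.5, 0.4, 0.3]
gripper_width: 0.0443
gripper_force: 0.0
```

>>> send_rows:
  moves:
    - {"slide": [0.66, -0.07, 0.11], "turn": 0.29, "gripper": 0.5}
    - {"slide": [0.66, -0.07, 0.11], "turn": 0.29, "gripper": 0.5}
    - {"slide": [0.66, -0.07, 0.11], "turn": 0.29, "gripper": 0.5}
    - {"slide": [0.66, -0.07, 0.11], "turn": 0.29, "gripper": 0.5}
    - {"slide": [0.66, -0.07, 0.11], "turn": 0.29, "gripper": 0.5}

```text
time_s: 10.53
tcp_pos: [0.4635, -0.0169, 0.2162]
eef_rot: [-180.0, -0.0, -142.0]
contact_force: [-0.1, 0.5, 0.8]
gripper_width: 0.0438
gripper_force: 0.0
```

>>> send_rows:
  moves:
    - {"slide": [0.56, -0.36, 0.11], "turn": 0.29, "gripper": 0.5}
    - {"slide": [0.56, -0.36, 0.11], "turn": 0.29, "gripper": 0.5}
    - {"slide": [0.56, -0.36, 0.11], "turn": 0.29, "gripper": 0.5}
    - {"slide": [0.56, -0.36, 0.11], "turn": 0.29, "gripper": 0.5}
    - {"slide": [0.56, -0.36, 0.11], "turn": 0.29, "gripper": 0.5}

```text
time_s: 10.95
tcp_pos: [0.4308, -0.111, 0.1997]
eef_rot: [-180.0, -0.0, -168.0]
contact_force: [0.5, 0.7, 0.3]
gripper_width: 0.0435
gripper_force: 0.0
```

```bash
python3 - <<'E'
from h import *
s=get_state(); print(s['tcp_pos'],s['eef_rot'],s['time_s'],s['joints'].round(1))
c=cap('wrist','w2.png'); print(c['origin'],c['attitude'])
for o in 'paddle_eye turner_eye paddle turner'.split():
    for d in optics.look_for('wrist',o)[:4]: print(o,round(d['p'],2),np.round(d['location'],3),proj(c,d['location']).astype(int))
for p in((.478,-.124,.006),(.478,-.008,.006)): print(proj(c,p))
E
```

```text
[ 0.43079931 -0.11102512  0.19973492] [-1.79993471e+02 -2.22290446e-02 -1.67990647e+02] 10.95 [ 11.1  -2.3 -25.6   0.  -66.7 -89.1]
[ 0.36741934 -0.12413507  0.39650488] [1.65915775e+02 4.72459268e-04 1.02039443e+02]
paddle_eye 0.7 [ 0.338 -0.153  0.002] [296  89]
paddle_eye 0.67 [ 0.338 -0.043  0.006] [418 116]
turner_eye 0.8 [ 0.341 -0.043  0.006] [417 121]
paddle 0.63 [ 0.341 -0.155  0.002] [294  94]
turner 0.62 [ 0.334 -0.044  0.006] [419 112]
[297.7384106  248.39799636]
[415.4835302  272.53540034]
```

View pics/w2.png

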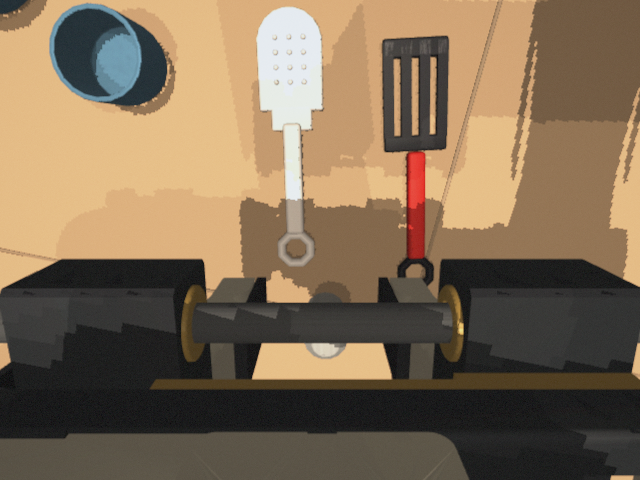

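The wrist view shows the paddle eye at (296,249) with its blade end at (290,8), and the turner eye at (416,271) with its blade end at (416,37). Both match the triangulation.

```bash
python3 - <<'E'
from h import *
c=cap('wrist')
for a,b in (((296,249),(290,8)),((416,271),(415.5,37))):
    e=ray(c,*a,.006); b=ray(c,*b,.004); d=e-b; L=np.hypot(*d[:2]); u=d[:2]/L
    print('eye',e.round(4),'len',L.round(3),'yaw',np.degrees(np.arctan2(u[1],u[0])).round(1),'origin',(e[:2]-.05*u).round(4))
E
```

```text
eye [ 0.479  -0.1241  0.006 ] len 0.209 yaw 12.9 origin [ 0.4303 -0.1353]
eye [ 0.4759 -0.0065  0.006 ] len 0.209 yaw 15.4 origin [ 0.4277 -0.0198]
```

```bash
python3 plan.py "0.4303,-0.1353,0.06,-167;0.4303,-0.1353,0.004,-167"
```

```text
slide [0.03, -0.16, 0.93] turn -0.01
  -> [0.4305, -0.135, 0.0605, -167.09]
slide [0.0, -0.0, 0.38] turn 0.0
  -> [0.4305, -0.135, 0.0035, -167.09]
```

>>> send_rows:
  moves:
    - {"slide": [0.03, -0.16, 0.2], "turn": -0.01, "gripper": 0.5}
    - {"slide": [0.03, -0.16, 0.4], "turn": -0.01, "gripper": 0.5}
    - {"slide": [0.03, -0.16, 0.65], "turn": -0.01, "gripper": 0.5}
    - {"slide": [0.03, -0.16, 0.85], "turn": -0.01, "gripper": 0.5}
    - {"slide": [0.03, -0.16, 0.93], "turn": -0.01, "gripper": 0.5}

```text
time_s: 11.67
tcp_pos: [0.4282, -0.1347, 0.0567]
eef_rot: [179.9, -0.3, -167.0]
contact_force: [-0.6, -0.0, -0.1]
gripper_width: 0.0439
gripper_force: 0.0
```

>>> send_rows:
  moves:
    - {"slide": [0, 0, 0.12], "turn": 0, "gripper": 0.5}
    - {"slide": [0, 0, 0.24], "turn": 0, "gripper": 0.5}
    - {"slide": [0, 0, 0.34], "turn": 0, "gripper": 0.5}
    - {"slide": [0, 0, 0.38], "turn": 0, "gripper": 0.5}
    - {"slide": [0, 0, 0.38], "turn": 0, "gripper": 0.5}

```text
time_s: 12.08
tcp_pos: [0.4298, -0.1348, 0.0022]
eef_rot: [180.0, -0.2, -167.0]
contact_force: [-0.2, 0.2, 0.3]
gripper_width: 0.0438
gripper_force: 0.0
```

>>> send_rows:
  moves:
    - {"slide": [0, 0, 0], "turn": 0, "gripper": 0}
    - {"slide": [0, 0, 0], "turn": 0, "gripper": 0}
    - {"slide": [0, 0, 0], "turn": 0, "gripper": 0}
    - {"slide": [0, 0, 0], "turn": 0, "gripper": 0}
    - {"slide": [0, 0, 0], "turn": 0, "gripper": 0}
  newtons: 4

```text
time_s: 12.5
tcp_pos: [0.431, -0.135, 0.004]
eef_rot: [-180.0, 0.1, -167.1]
contact_force: [-0.8, 0.3, -0.1]
gripper_width: 0.0159
gripper_force: 0.0
```

>>> send_rows:
  moves:
    - {"slide": [0, 0, -0.1], "turn": 0, "gripper": 0}
    - {"slide": [0, 0, -0.2], "turn": 0, "gripper": 0}
    - {"slide": [0, 0, -0.3], "turn": 0, "gripper": 0}
    - {"slide": [0, 0, -0.4], "turn": 0, "gripper": 0}
    - {"slide": [0, 0, -0.5], "turn": 0, "gripper": 0}
  newtons: 4

```text
time_s: 12.92
tcp_pos: [0.4305, -0.1351, 0.0794]
eef_rot: [-180.0, 0.0, -167.1]
contact_force: [0.3, -0.0, -0.2]
gripper_width: 0.0002
gripper_force: 0.0
```

```bash
python3 - <<'E'
from h import *
s=get_state(); print(s['tcp_pos'],s['time_s'],s['gripper_width'],s['gripper_force'],s['contact_force'])
out=[]
for n,o in(('scene',(270,180)),('side',(290,200))):
    c=cap(n); im=c['img'][:,:,::-1][o[1]:o[1]+130,o[0]:o[0]+133]; im=cv2.resize(im,None,fx=3,fy=3,interpolation=cv2.INTER_CUBIC); out.append(im)
cv2.imwrite('pics/p1.png',np.hstack(out))
E
```

```text
[ 0.4305361  -0.13506661  0.07941459] 12.9167 0.0002259256723463246 0.0 [ 0.27900094 -0.01761523 -0.17044845]
```

View pics/p1.png

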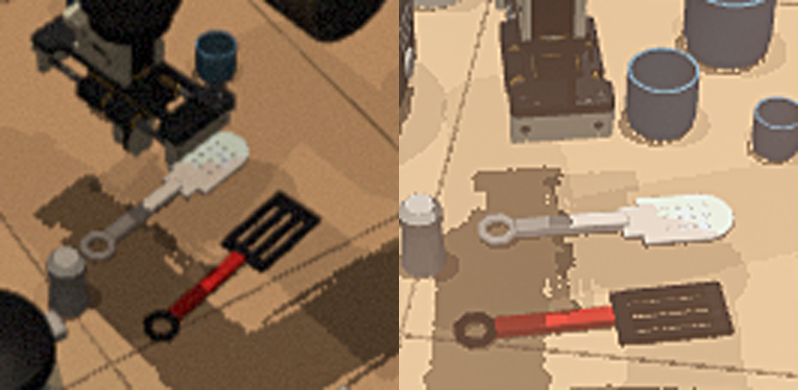

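Only the timing was off: the fingers had just reached the handle when the lift began. The paddle is still in place with its eye at crop (97,244), so I'll repeat with a longer close.

>>> send_rows:
  moves:
    - {"slide": [0, 0, 0], "turn": 0, "gripper": 0.4}
    - {"slide": [0, 0, 0], "turn": 0, "gripper": 0.4}
    - {"slide": [0, 0, 0], "turn": 0, "gripper": 0.4}
    - {"slide": [0, 0, 0], "turn": 0, "gripper": 0.4}
    - {"slide": [0, 0, 0.1], "turn": 0, "gripper": 0.4}

```text
time_s: 13.43
tcp_pos: [0.4323, -0.1351, 0.0648]
eef_rot: [-179.9, 0.2, -167.0]
contact_force: [1.0, 0.3, -0.4]
gripper_width: 0.0281
gripper_force: 0.0
```

>>> send_rows:
  moves:
    - {"slide": [0, 0, 0.1], "turn": 0, "gripper": 0.4}
    - {"slide": [0, 0, 0.2], "turn": 0, "gripper": 0.4}
    - {"slide": [0, 0, 0.3], "turn": 0, "gripper": 0.4}
    - {"slide": [0, 0, 0.4], "turn": 0, "gripper": 0.4}
    - {"slide": [0, 0, 0.4], "turn": 0, "gripper": 0.4}

```text
time_s: 13.85
tcp_pos: [0.4282, -0.1352, 0.0006]
eef_rot: [179.9, -0.3, -167.1]
contact_force: [-0.2, 0.9, 1.5]
gripper_width: 0.035
gripper_force: 0.0
```

>>> send_rows:
  moves:
    - {"slide": [0, 0, 0], "turn": 0, "gripper": 0}
    - {"slide": [0, 0, 0], "turn": 0, "gripper": 0}
    - {"slide": [0, 0, 0], "turn": 0, "gripper": 0}
    - {"slide": [0, 0, 0], "turn": 0, "gripper": 0}
    - {"slide": [0, 0, 0], "turn": 0, "gripper": 0}
  newtons: 4

```text
time_s: 14.27
tcp_pos: [0.4311, -0.135, 0.004]
eef_rot: [-180.0, 0.1, -167.1]
contact_force: [-0.0, -0.6, -0.1]
gripper_width: 0.0073
gripper_force: 0.0
```

>>> send_rows:
  moves:
    - {"slide": [0, 0, 0], "turn": 0, "gripper": 0}
    - {"slide": [0, 0, 0], "turn": 0, "gripper": 0}
    - {"slide": [0, 0, 0], "turn": 0, "gripper": 0}
    - {"slide": [0, 0, 0], "turn": 0, "gripper": 0}
    - {"slide": [0, 0, 0], "turn": 0, "gripper": 0}
  newtons: 4

```text
time_s: 14.68
tcp_pos: [0.4306, -0.1351, 0.0034]
eef_rot: [180.0, 0.0, -167.1]
contact_force: [0.2, -0.1, -0.6]
gripper_width: 0.0002
gripper_force: 0.0
```

>>> send_rows:
  moves:
    - {"slide": [0, 0, -0.1], "turn": 0, "gripper": 0}
    - {"slide": [0, 0, -0.2], "turn": 0, "gripper": 0}
    - {"slide": [0, 0, -0.3], "turn": 0, "gripper": 0}
    - {"slide": [0, 0, -0.4], "turn": 0, "gripper": 0}
    - {"slide": [0, 0, -0.5], "turn": 0, "gripper": 0}
  newtons: 4

```text
time_s: 15.1
tcp_pos: [0.4304, -0.1351, 0.079]
eef_rot: [180.0, -0.0, -167.1]
contact_force: [0.3, -0.4, -0.2]
gripper_width: 0.0006
gripper_force: 0.0
```

```bash
python3 - <<'E'
from h import *
s=get_state(); print(s['tcp_pos'],s['time_s'],s['gripper_width'],s['gripper_force'],s['contact_force'])
out=[]
for n,o in(('scene',(270,180)),('side',(290,200))):
    c=cap(n); im=c['img'][:,:,::-1][o[1]:o[1]+130,o[0]:o[0]+133]; im=cv2.resize(im,None,fx=3,fy=3,interpolation=cv2.INTER_CUBIC); out.append(im)
cv2.imwrite('pics/p2.png',np.hstack(out))
E
```

```text
[ 0.43041062 -0.13505272  0.07904285] 15.1 0.0005636861831235889 0.0 [ 0.34455294 -0.37659377 -0.16390823]
```

View pics/p2.png

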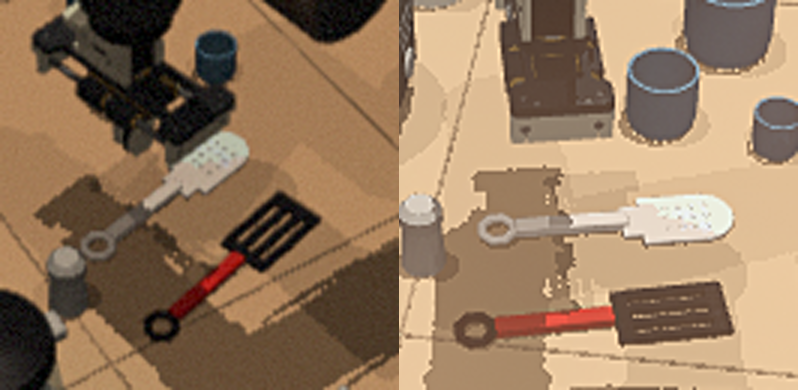

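The fingers closed on nothing at z = 4 mm, so I'll check where the TCP really is in the images.

```bash
python3 - <<'E'
from h import *
s=get_state(); t=s['tcp_pos']
out=[]
for n,o in(('scene',(250,130)),('side',(270,120))):
    c=cap(n); im=c['img'][:,:,::-1][o[1]:o[1]+200,o[0]:o[0]+133]; im=cv2.resize(im,None,fx=3,fy=3,interpolation=cv2.INTER_CUBIC)
    for p,col in((t,(0,255,0)),(t+[0,0,.066],(255,255,0)),([.4303,-.1353,.006],(0,0,255)),([.479,-.124,.006],(255,0,0))):
        q=(proj(c,p)-o)*3; cv2.circle(im,tuple(int(v) for v in q),4,col,2)
    out.append(im)
cv2.imwrite('pics/p3.png',np.hstack(out))
E
```

```text
(no output)
```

View pics/p3.png

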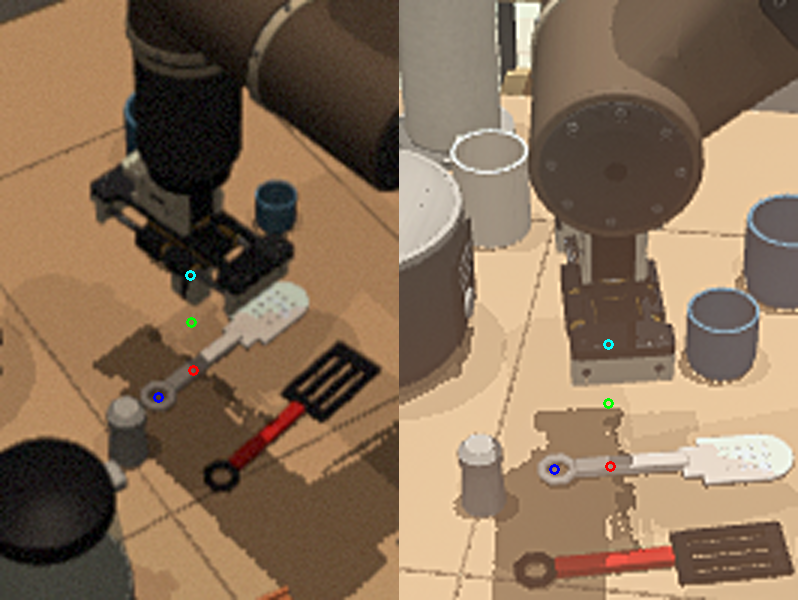

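The picture shows the finger ends at about (190,303), roughly 25 mm above the reported TCP (green). The fingers passed over the handle, so I'll descend guarded by force.

>>> send_rows:
  moves:
    - {"slide": [0, 0, 0.1], "turn": 0, "gripper": 0.4}
    - {"slide": [0, 0, 0.2], "turn": 0, "gripper": 0.4}
    - {"slide": [0, 0, 0.3], "turn": 0, "gripper": 0.4}
    - {"slide": [0, 0, 0.4], "turn": 0, "gripper": 0.4}
    - {"slide": [0, 0, 0.5], "turn": 0, "gripper": 0.4}

```text
time_s: 15.72
tcp_pos: [0.4298, -0.1351, 0.0018]
eef_rot: [180.0, -0.1, -167.1]
contact_force: [0.1, 0.1, -0.2]
gripper_width: 0.0283
gripper_force: 0.0
```

>>> send_rows:
  moves:
    - {"slide": [0, 0, 0.01], "turn": 0, "gripper": 0.4}
    - {"slide": [0, 0, 0.02], "turn": 0, "gripper": 0.4}
    - {"slide": [0, 0, 0.03], "turn": 0, "gripper": 0.4}
    - {"slide": [0, 0, 0.04], "turn": 0, "gripper": 0.4}
    - {"slide": [0, 0, 0.04], "turn": 0, "gripper": 0.4}

```text
time_s: 16.13
tcp_pos: [0.431, -0.135, -0.0023]
eef_rot: [-180.0, 0.0, -167.1]
contact_force: [0.1, 0.7, 0.5]
gripper_width: 0.0349
gripper_force: 0.0
```

No contact at -2 mm, so there is an offset. I'll continue carefully.

>>> send_rows:
  moves:
    - {"slide": [0, 0, 0.01], "turn": 0, "gripper": 0.4}
    - {"slide": [0, 0, 0.02], "turn": 0, "gripper": 0.4}
    - {"slide": [0, 0, 0.03], "turn": 0, "gripper": 0.4}
    - {"slide": [0, 0, 0.04], "turn": 0, "gripper": 0.4}
    - {"slide": [0, 0, 0.04], "turn": 0, "gripper": 0.4}

```text
time_s: 16.55
tcp_pos: [0.4304, -0.135, -0.0089]
eef_rot: [180.0, -0.0, -167.1]
contact_force: [-0.3, 0.5, -0.5]
gripper_width: 0.0351
gripper_force: 0.0
```

>>> send_rows:
  moves:
    - {"slide": [0, 0, 0.01], "turn": 0, "gripper": 0.4}
    - {"slide": [0, 0, 0.02], "turn": 0, "gripper": 0.4}
    - {"slide": [0, 0, 0.02], "turn": 0, "gripper": 0.4}
    - {"slide": [0, 0, 0.02], "turn": 0, "gripper": 0.4}
    - {"slide": [0, 0, 0.02], "turn": 0, "gripper": 0.4}

```text
time_s: 16.97
tcp_pos: [0.4306, -0.135, -0.0117]
eef_rot: [180.0, -0.0, -167.1]
contact_force: [-0.1, 1.2, -0.4]
gripper_width: 0.035
gripper_force: 0.0
```

>>> send_rows:
  moves:
    - {"slide": [0, 0, 0.01], "turn": 0, "gripper": 0.4}
    - {"slide": [0, 0, 0.02], "turn": 0, "gripper": 0.4}
    - {"slide": [0, 0, 0.02], "turn": 0, "gripper": 0.4}
    - {"slide": [0, 0, 0.02], "turn": 0, "gripper": 0.4}
    - {"slide": [0, 0, 0.02], "turn": 0, "gripper": 0.4}

```text
time_s: 17.38
tcp_pos: [0.4306, -0.1351, -0.0147]
eef_rot: [180.0, -0.0, -167.1]
contact_force: [0.4, 0.0, 0.1]
gripper_width: 0.0353
gripper_force: 0.0
```

>>> send_rows:
  moves:
    - {"slide": [0, 0, 0.01], "turn": 0, "gripper": 0.4}
    - {"slide": [0, 0, 0.02], "turn": 0, "gripper": 0.4}
    - {"slide": [0, 0, 0.02], "turn": 0, "gripper": 0.4}
    - {"slide": [0, 0, 0.02], "turn": 0, "gripper": 0.4}
    - {"slide": [0, 0, 0.02], "turn": 0, "gripper": 0.4}

```text
time_s: 17.8
tcp_pos: [0.4306, -0.135, -0.0177]
eef_rot: [180.0, -0.0, -167.1]
contact_force: [0.1, -0.7, 1.3]
gripper_width: 0.0351
gripper_force: 0.0
```

>>> send_rows:
  moves:
    - {"slide": [0, 0, 0.01], "turn": 0, "gripper": 0.4}
    - {"slide": [0, 0, 0.02], "turn": 0, "gripper": 0.4}
    - {"slide": [0, 0, 0.02], "turn": 0, "gripper": 0.4}
    - {"slide": [0, 0, 0.02], "turn": 0, "gripper": 0.4}
    - {"slide": [0, 0, 0.02], "turn": 0, "gripper": 0.4}

```text
time_s: 18.22
tcp_pos: [0.4305, -0.1351, -0.0207]
eef_rot: [180.0, -0.0, -167.1]
contact_force: [1.2, 0.4, -1.3]
gripper_width: 0.0349
gripper_force: 0.0
```

>>> send_rows:
  moves:
    - {"slide": [0, 0, 0], "turn": 0, "gripper": 0}
    - {"slide": [0, 0, 0], "turn": 0, "gripper": 0}
    - {"slide": [0, 0, 0], "turn": 0, "gripper": 0}
    - {"slide": [0, 0, 0], "turn": 0, "gripper": 0}
    - {"slide": [0, 0, 0], "turn": 0, "gripper": 0}
  newtons: 4

```text
time_s: 18.63
tcp_pos: [0.4306, -0.135, -0.0206]
eef_rot: [180.0, 0.0, -167.1]
contact_force: [0.0, 0.1, -0.1]
gripper_width: 0.0072
gripper_force: 0.0
```

>>> send_rows:
  moves:
    - {"slide": [0, 0, 0], "turn": 0, "gripper": 0}
    - {"slide": [0, 0, 0], "turn": 0, "gripper": 0}
    - {"slide": [0, 0, 0], "turn": 0, "gripper": 0}
    - {"slide": [0, 0, 0], "turn": 0, "gripper": 0}
    - {"slide": [0, 0, 0], "turn": 0, "gripper": 0}
  newtons: 4

```text
time_s: 19.05
tcp_pos: [0.4306, -0.135, -0.0206]
eef_rot: [180.0, 0.0, -167.1]
contact_force: [0.1, 0.1, 0.0]
gripper_width: 0.0003
gripper_force: 0.0
```

```bash
python3 - <<'E'
from h import *
s=get_state(); t=s['tcp_pos']
out=[]
for n,o in(('scene',(270,190)),('side',(290,210))):
    c=cap(n); im=c['img'][:,:,::-1][o[1]:o[1]+100,o[0]:o[0]+80]; im=cv2.resize(im,None,fx=5,fy=5,interpolation=cv2.INTER_CUBIC)
    for p,col in((t,(0,255,0)),(t+[0,0,.03],(255,255,0)),([.4303,-.1353,.006],(0,0,255)),([.479,-.124,.006],(255,0,0))):
        q=(proj(c,p)-o)*5; cv2.circle(im,tuple(int(v) for v in q),4,col,1)
    out.append(im)
cv2.imwrite('pics/p4.png',np.hstack(out))
E
```

```text
(no output)
```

View pics/p4.png

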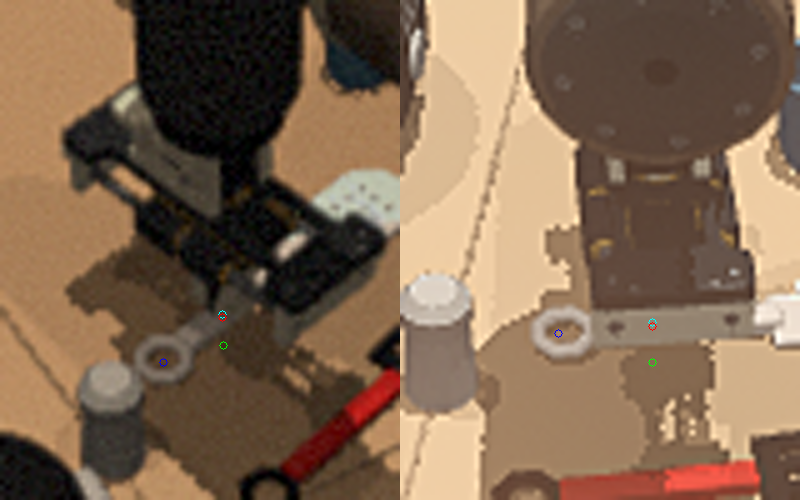

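The shut fingers look to be just above the handle at (225,300), so the true tips are more than 30 mm above the reported TCP. That also explains the 61 mm coffee width, since I gripped the lid. I'll open and continue down.

>>> send_rows:
  moves:
    - {"slide": [0, 0, -0.04], "turn": 0, "gripper": 0.4}
    - {"slide": [0, 0, -0.04], "turn": 0, "gripper": 0.4}
    - {"slide": [0, 0, -0.04], "turn": 0, "gripper": 0.4}
    - {"slide": [0, 0, -0.04], "turn": 0, "gripper": 0.4}
    - {"slide": [0, 0, -0.04], "turn": 0, "gripper": 0.4}

```text
time_s: 19.57
tcp_pos: [0.4306, -0.135, -0.0146]
eef_rot: [180.0, 0.0, -167.1]
contact_force: [-0.5, -0.3, -0.7]
gripper_width: 0.0282
gripper_force: 0.0
```

>>> send_rows:
  moves:
    - {"slide": [0, 0, 0.02], "turn": 0, "gripper": 0.4}
    - {"slide": [0, 0, 0.04], "turn": 0, "gripper": 0.4}
    - {"slide": [0, 0, 0.06], "turn": 0, "gripper": 0.4}
    - {"slide": [0, 0, 0.08], "turn": 0, "gripper": 0.4}
    - {"slide": [0, 0, 0.08], "turn": 0, "gripper": 0.4}

```text
time_s: 19.98
tcp_pos: [0.43, -0.1351, -0.0274]
eef_rot: [180.0, -0.1, -167.1]
contact_force: [-0.2, 0.6, -0.3]
gripper_width: 0.0347
gripper_force: 0.0
```

>>> send_rows:
  moves:
    - {"slide": [0, 0, 0.01], "turn": 0, "gripper": 0.4}
    - {"slide": [0, 0, 0.01], "turn": 0, "gripper": 0.4}
    - {"slide": [0, 0, 0.02], "turn": 0, "gripper": 0.4}
    - {"slide": [0, 0, 0.02], "turn": 0, "gripper": 0.4}
    - {"slide": [0, 0, 0.02], "turn": 0, "gripper": 0.4}

```text
time_s: 20.4
tcp_pos: [0.4306, -0.135, -0.0296]
eef_rot: [180.0, -0.0, -167.1]
contact_force: [-0.2, 0.5, 1.1]
gripper_width: 0.0351
gripper_force: 0.0
```

>>> send_rows:
  moves:
    - {"slide": [0, 0, 0.01], "turn": 0, "gripper": 0.4}
    - {"slide": [0, 0, 0.01], "turn": 0, "gripper": 0.4}
    - {"slide": [0, 0, 0.02], "turn": 0, "gripper": 0.4}
    - {"slide": [0, 0, 0.02], "turn": 0, "gripper": 0.4}
    - {"slide": [0, 0, 0.02], "turn": 0, "gripper": 0.4}

```text
time_s: 20.82
tcp_pos: [0.4305, -0.135, -0.0327]
eef_rot: [180.0, -0.0, -167.1]
contact_force: [-0.3, -0.1, 0.5]
gripper_width: 0.0345
gripper_force: 0.0
```

>>> send_rows:
  moves:
    - {"slide": [0, 0, 0.01], "turn": 0, "gripper": 0.4}
    - {"slide": [0, 0, 0.01], "turn": 0, "gripper": 0.4}
    - {"slide": [0, 0, 0.01], "turn": 0, "gripper": 0.4}
    - {"slide": [0, 0, 0.01], "turn": 0, "gripper": 0.4}
    - {"slide": [0, 0, 0.01], "turn": 0, "gripper": 0.4}

```text
time_s: 21.23
tcp_pos: [0.4306, -0.135, -0.0341]
eef_rot: [-180.0, 0.0, -167.1]
contact_force: [0.4, 0.6, -0.4]
gripper_width: 0.035
gripper_force: 0.0
```

>>> send_rows:
  moves:
    - {"slide": [0, 0, 0], "turn": 0, "gripper": 0}
    - {"slide": [0, 0, 0], "turn": 0, "gripper": 0}
    - {"slide": [0, 0, 0], "turn": 0, "gripper": 0}
    - {"slide": [0, 0, 0], "turn": 0, "gripper": 0}
    - {"slide": [0, 0, 0], "turn": 0, "gripper": 0}
  newtons: 4

```text
time_s: 21.65
tcp_pos: [0.4306, -0.135, -0.0341]
eef_rot: [180.0, 0.0, -167.1]
contact_force: [-1.0, -0.3, 0.0]
gripper_width: 0.0158
gripper_force: 4.0
```

>>> send_rows:
  moves:
    - {"slide": [0, 0, 0], "turn": 0, "gripper": 0}
    - {"slide": [0, 0, 0], "turn": 0, "gripper": 0}
    - {"slide": [0, 0, 0], "turn": 0, "gripper": 0}
    - {"slide": [0, 0, 0], "turn": 0, "gripper": 0}
    - {"slide": [0, 0, 0], "turn": 0, "gripper": 0}
  newtons: 4

```text
time_s: 22.07
tcp_pos: [0.4306, -0.135, -0.0341]
eef_rot: [-180.0, -0.0, -167.1]
contact_force: [-0.1, -0.2, 1.7]
gripper_width: 0.0156
gripper_force: 4.0
```

Gripped (15.7 mm, 4 N). The tips sit about 35–45 mm behind the reported TCP. Now a lift with the light grip, then a measurement of the droop by matching the blade outline.

>>> send_rows:
  moves:
    - {"slide": [0, 0, -0.1], "turn": 0, "gripper": 0}
    - {"slide": [0, 0, -0.2], "turn": 0, "gripper": 0}
    - {"slide": [0, 0, -0.3], "turn": 0, "gripper": 0}
    - {"slide": [0, 0, -0.4], "turn": 0, "gripper": 0}
    - {"slide": [0, 0, -0.5], "turn": 0, "gripper": 0}
  newtons: 4

```text
time_s: 22.48
tcp_pos: [0.4303, -0.135, 0.0415]
eef_rot: [180.0, -0.0, -167.1]
contact_force: [-0.3, 0.3, 0.3]
gripper_width: 0.0157
gripper_force: 4.0
```

```bash
cat > droop.py <<'E'
from h import *
import sys
# droop.py pivot_height_above_tcp ; blade x -160..-70, w 56, grip at origin (pivot)
def run(hs=(.034,.037,.040,.043), white=True, off=(0,)):
    s=get_state(); t=s['tcp_pos']; yaw=np.radians(s['eef_rot'][2]+180); u=np.array([np.cos(yaw),np.sin(yaw),0]); v=np.array([-u[1],u[0],0]); Z=np.array([0,0,1.])
    masks=[]
    for n in('scene','side'):
        c=cap(n); hsv=cv2.cvtColor(c['img'],cv2.COLOR_RGB2HSV).astype(int)
        m=((hsv[...,1]<70)&(hsv[...,2]>110)) if white else (hsv[...,2]<60)
        masks.append((c,m))
    res=[]
    for h in hs:
      for a in np.arange(-15,91,3):
        r=np.radians(a); X=u*np.cos(r)+Z*np.sin(r); sc=[]
        g=t+Z*h
        for c,m in masks:
            # blade inside vs. ring just outside
            def frac(x0,x1,w):
                P=np.array([proj(c,g+X*x+v*y) for x,y in((x0,-w),(x0,w),(x1,w),(x1,-w))])
                k=np.zeros((480,640),np.uint8); cv2.fillPoly(k,[np.int32(P.round())],1); return k.astype(bool)
            i=frac(-.15,-.065,.024); o=frac(-.19,-.05,.04)&~frac(-.162,-.05,.029)
            sc.append(m[i].mean()-m[o].mean())
        res.append((sum(sc),h,a,np.round(sc,2)))
    res.sort(key=lambda q:-q[0]); return s,res
if __name__=='__main__':
    s,res=run(white=len(sys.argv)<2)
    print(s['tcp_pos'],s['gripper_width'],s['gripper_force'],s['contact_force'])
    for r in res[:6]: print(r)
E
python3 droop.py
```

```text
[ 0.43027308 -0.13504611  0.0414726 ] 0.015739908283872284 3.999989703297615 [-0.31101375  0.25965911  0.29808358]
(np.float64(1.347415940103973), 0.043, np.int64(3), array([0.44, 0.91]))
(np.float64(1.3108776126017505), 0.037, np.int64(0), array([0.43, 0.88]))
(np.float64(1.3041222352451487), 0.04, np.int64(3), array([0.41, 0.89]))
(np.float64(1.2698590486707375), 0.034, np.int64(0), array([0.4 , 0.87]))
(np.float64(1.260811077236378), 0.04, np.int64(0), array([0.44, 0.82]))
(np.float64(1.2288300445122335), 0.034, np.int64(-3), array([0.44, 0.79]))
```

```bash
cat > stand.py <<'E'
from h import *
from scipy.optimize import least_squares
def pts(x,y,yaw):
    a=np.radians(yaw); R=np.array([[np.cos(a),-np.sin(a)],[np.sin(a),np.cos(a)]])
    W=lambda p: np.r_[R@np.array(p[:2])+[x,y],p[2]]
    return {k:W(p) for k,p in dict(bl=(0,.075,.285),br=(0,-.075,.285),L0=(0,.05,.285),R0=(0,-.05,.285),LT=(-.0389,.05,.3239),RT=(-.0389,-.05,.3239),Lp=(-.0127,.05,.2977),Rp=(-.0127,-.05,.2977)).items()}
E
python3 - <<'E'
from stand import *
P=pts(.4912,.361,73.8); out=[]
for n,o in(('scene',(362,285)),('side',(205,305))):
    c=cap(n); im=c['img'][:,:,::-1][o[1]:o[1]+90,o[0]:o[0]+110]; im=cv2.resize(im,None,fx=6,fy=6,interpolation=cv2.INTER_CUBIC)[:, :]
    q={k:tuple(int(v) for v in (proj(c,p)-o)*6) for k,p in P.items()}
    for a,b in(('bl','br'),('L0','LT'),('R0','RT')): cv2.line(im,q[a],q[b],(0,255,0),1)
    out.append(cv2.resize(im,(600,300)) if 0 else im)
im=np.vstack(out); cv2.imwrite('pics/st.png',cv2.resize(im,None,fx=.555,fy=.555,interpolation=cv2.INTER_AREA)); print(im.shape)
E
echo '[0.4305,-0.135,0.0405,-167.09]'>pose.json
python3 plan.py "0.49,0.18,0.2,-106.2"
```

```text
(1080, 660, 3)
slide [-0.43, 0.98, -0.53] turn -0.34
slide [-0.86, 0.63, -0.53] turn -0.34
  -> [0.489, 0.18, 0.1995, -105.89]
```

View pics/st.png

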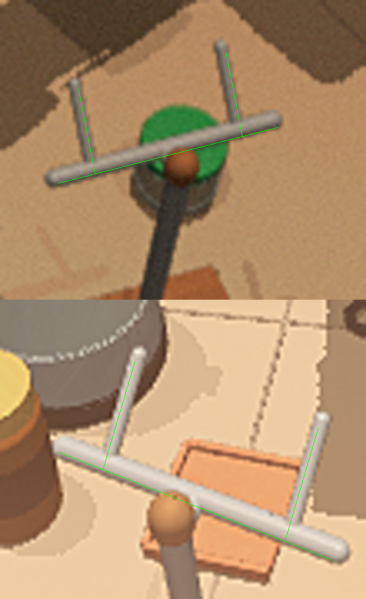

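The overlay matches the stand to about 1 px. I'll refine it with the picked points: peg tips at scene crop (75,83) and (220,45), side crop (138,352) and (322,417).

```bash
cat >> stand.py <<'E'
def fit(S,D):
    k=1/(6*.555)
    sc={'RT':(75,83),'LT':(220,45),'R0':(91,166),'L0':(237,129),'br':(50,178),'bl':(280,119)}
    sd={'RT':(138,52),'LT':(322,117),'R0':(110,157),'L0':(291,228),'br':(60,143),'bl':(343,250)}
    def f(p):
        P=pts(*p[:3]); z=np.array([0,0,p[3]])
        return np.concatenate([proj(S,P[a]+z)-(np.array(b)*k+(362,285)) for a,b in sc.items()]+[proj(D,P[a]+z)-(np.array(b)*k+(205,305)) for a,b in sd.items()])
    return least_squares(f,[.49,.36,74,0])
E
python3 - <<'E'
from stand import *
r=fit(cap('scene'),cap('side')); print(r.x,r.fun.round(1))
for k,p in pts(*r.x[:3]).items(): print(k,p.round(4))
E
```

```text
[4.90078423e-01 3.55457312e-01 7.43204417e+01 1.25333139e-03] [-0.1 -0.3  0.4 -0.2  0.2  0.1  0.2 -0.4  1.4 -0.6 -1.9 -0.2  0.4 -0.1
  0.2 -0.1 -0.7  1.  -0.3  0.5  1.2  0.2 -1.6 -0.6]
bl [0.4179 0.3757 0.285 ]
br [0.5623 0.3352 0.285 ]
L0 [0.4419 0.369  0.285 ]
R0 [0.5382 0.3419 0.285 ]
LT [0.4314 0.3315 0.3239]
RT [0.5277 0.3045 0.3239]
Lp [0.4385 0.3567 0.2977]
Rp [0.5348 0.3297 0.2977]
```

>>> send_rows:
  moves:
    - {"slide": [-0.43, 0.98, -0.53], "turn": -0.34, "gripper": 0}
    - {"slide": [-0.43, 0.98, -0.53], "turn": -0.34, "gripper": 0}
    - {"slide": [-0.43, 0.98, -0.53], "turn": -0.34, "gripper": 0}
    - {"slide": [-0.43, 0.98, -0.53], "turn": -0.34, "gripper": 0}
    - {"slide": [-0.43, 0.98, -0.53], "turn": -0.34, "gripper": 0}
  newtons: 8

```text
time_s: 23.2
tcp_pos: [0.4629, 0.0265, 0.1225]
eef_rot: [-179.9, 0.2, -135.9]
contact_force: [1.5, 0.7, -0.7]
gripper_width: 0.016
gripper_force: 8.0
```

>>> send_rows:
  moves:
    - {"slide": [-0.86, 0.63, -0.53], "turn": -0.34, "gripper": 0}
    - {"slide": [-0.86, 0.63, -0.53], "turn": -0.34, "gripper": 0}
    - {"slide": [-0.86, 0.63, -0.53], "turn": -0.34, "gripper": 0}
    - {"slide": [-0.86, 0.63, -0.53], "turn": -0.34, "gripper": 0}
    - {"slide": [-0.86, 0.63, -0.53], "turn": -0.34, "gripper": 0}

```text
time_s: 23.62
tcp_pos: [0.491, 0.1846, 0.2015]
eef_rot: [-179.9, 0.1, -105.3]
contact_force: [1.5, 0.1, 1.7]
gripper_width: 0.016
gripper_force: 8.0
```

```bash
python3 plan.py "0.5143,0.2568,0.304,-105.7"
```

```text
slide [-0.54, -0.02, -0.7] turn 0.0
  -> [0.5141, 0.2571, 0.3045, -105.89]
```

>>> send_rows:
  moves:
    - {"slide": [0, 0, -0.35], "turn": 0, "gripper": 0}
    - {"slide": [0, 0, -0.7], "turn": 0, "gripper": 0}
    - {"slide": [-0.2, -0.02, -0.7], "turn": 0, "gripper": 0}
    - {"slide": [-0.4, -0.02, -0.7], "turn": 0, "gripper": 0}
    - {"slide": [-0.54, -0.02, -0.7], "turn": 0, "gripper": 0}

```text
time_s: 24.03
tcp_pos: [0.5151, 0.2591, 0.3053]
eef_rot: [-180.0, 0.1, -105.9]
contact_force: [-0.5, -0.1, -1.8]
gripper_width: 0.0159
gripper_force: 8.0
```

```bash
python3 - <<'E'
from stand import *
s=get_state(); t=s['tcp_pos']; print(t,s['eef_rot'],s['contact_force'],s['gripper_width'])
out=[]
yaw=np.radians(s['eef_rot'][2]+180); u=np.array([np.cos(yaw),np.sin(yaw),0])
E=t+.0496*u+[0,0,.04]; P=pts(.4901,.3555,74.3)
for n in('scene','side'):
    c=cap(n); e=proj(c,E); o=(e-[30,35]).astype(int); im=c['img'][:,:,::-1][o[1]:o[1]+80,o[0]:o[0]+57]; im=cv2.resize(im,None,fx=7,fy=7,interpolation=cv2.INTER_CUBIC)
    print(n,o,e,proj(c,P['RT']))
    for p,col in((E,(0,0,255)),(P['RT'],(0,255,0))): cv2.circle(im,tuple(int(v) for v in (proj(c,p)-o)*7),3,col,1)
    out.append(im)
cv2.imwrite('pics/h1.png',np.hstack(out))
E
```

```text
[0.51510632 0.2590539  0.30534633] [-1.79963172e+02  1.00918126e-01 -1.05929275e+02] [-0.4502416  -0.05702724 -1.76998937] 0.015935424571617302
scene [355 270] [385.51200788 305.00376327] [384.39087833 309.95017727]
side [214 278] [244.31917498 313.30900071] [246.88554107 321.03520129]
```

View pics/h1.png

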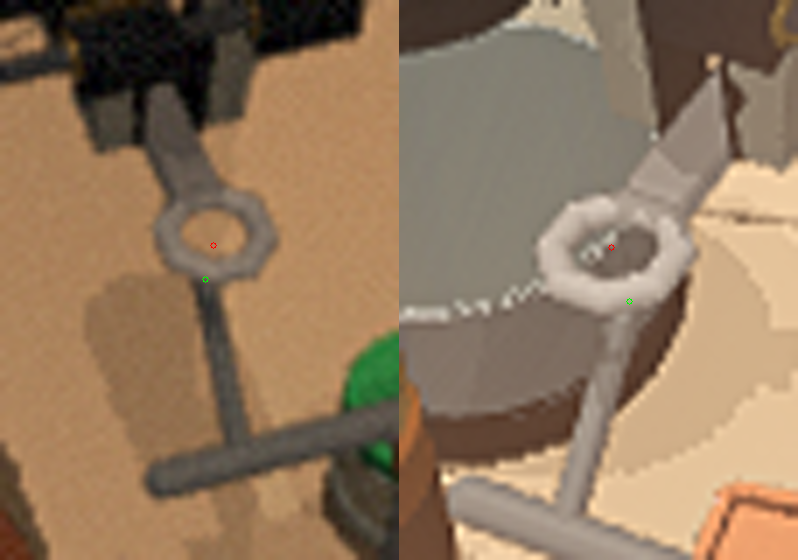

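The view shows the eye ring centred at scene crop (215,231) and side crop (615,252), just above the right peg tip. I'll triangulate the residual and plan the insertion.

```bash
python3 - <<'E'
from stand import *
s=get_state(); t=np.array([.51510632,.2590539,.30534633]); print(s['tcp_pos'])
S=cap('scene');D=cap('side')
a=np.array([355+215/7,270+231/7]); b=np.array([214+216/7,278+252/7])
r=least_squares(lambda p:np.r_[proj(S,p)-a,proj(D,p)-b],[.5,.3,.34]); E=r.x; print('eye',E,r.fun.round(1),'rel tcp',E-t)
u=np.array([np.cos(np.radians(74.07)),np.sin(np.radians(74.07))]); d=(E-t)[:2]; print('along',d@u,'lat',-d[0]*u[1]+d[1]*u[0])
P=pts(.4901,.3555,74.3); print('tip-eye',P['RT']-E)
E
```

```text
[0.51440872 0.25941146 0.30237693]
eye [0.52720586 0.306224   0.34572255] [ 0.2  1.4  0.4 -1. ] rel tcp [0.01209954 0.0471701  0.04037622]
along 0.04867953620106585 lat 0.0013115411399543808
tip-eye [ 0.00050237 -0.00170273 -0.02182255]
```

>>> send_rows:
  moves:
    - {"slide": [0.01, 0, 0], "turn": 0, "gripper": 0}
    - {"slide": [0.01, 0, 0.04], "turn": 0, "gripper": 0}
    - {"slide": [0.01, 0, 0.08], "turn": 0, "gripper": 0}
    - {"slide": [0.01, 0, 0.12], "turn": 0, "gripper": 0}
    - {"slide": [0.01, 0, 0.14], "turn": 0, "gripper": 0}
  newtons: 5

```text
time_s: 24.65
tcp_pos: [0.5132, 0.255, 0.2826]
eef_rot: [179.9, -0.0, -105.9]
contact_force: [1.1, -0.5, -0.9]
gripper_width: 0.0158
gripper_force: 5.0
```

>>> send_rows:
  moves:
    - {"slide": [-0.01, 0, 0.01], "turn": 0, "gripper": 0}
    - {"slide": [-0.02, 0, 0.02], "turn": 0, "gripper": 0}
    - {"slide": [-0.03, 0, 0.03], "turn": 0, "gripper": 0}
    - {"slide": [-0.04, 0, 0.04], "turn": 0, "gripper": 0}
    - {"slide": [-0.05, 0, 0.05], "turn": 0, "gripper": 0}

```text
time_s: 25.07
tcp_pos: [0.5159, 0.2631, 0.2764]
eef_rot: [-180.0, 0.0, -105.9]
contact_force: [-0.4, 1.1, -0.2]
gripper_width: 0.0163
gripper_force: 5.0
```

```bash
python3 - <<'E'
from h import *
s=get_state(); print(s['tcp_pos'],s['contact_force'],s['moment'],s['gripper_width'])
E
```

```text
[0.51591    0.26313788 0.27636125] [-0.43592262  1.13292121 -0.22060586] [ 0.09255572  0.08552775 -0.01478155] 0.01627165992963382
```

>>> send_rows:
  moves:
    - {"slide": [-0.02, 0, 0.02], "turn": 0, "gripper": 0}
    - {"slide": [-0.04, 0, 0.04], "turn": 0, "gripper": 0}
    - {"slide": [-0.06, 0, 0.06], "turn": 0, "gripper": 0}
    - {"slide": [-0.08, 0, 0.08], "turn": 0, "gripper": 0}
    - {"slide": [-0.1, 0, 0.1], "turn": 0, "gripper": 0}

```text
time_s: 25.48
tcp_pos: [0.5199, 0.2776, 0.2609]
eef_rot: [180.0, -0.0, -105.9]
contact_force: [0.5, 0.5, -0.7]
gripper_width: 0.0162
gripper_force: 5.0
```

>>> send_rows:
  moves:
    - {"slide": [0, 0, 0], "turn": 0, "gripper": 0}
    - {"slide": [0, 0, 0], "turn": 0, "gripper": 0}
    - {"slide": [0, 0, 0], "turn": 0, "gripper": 0}
    - {"slide": [0, 0, 0], "turn": 0, "gripper": 0}
    - {"slide": [0, 0, 0], "turn": 0, "gripper": 0}

```text
time_s: 25.9
tcp_pos: [0.5199, 0.2772, 0.2616]
eef_rot: [-180.0, 0.0, -105.9]
contact_force: [-0.1, 0.4, -1.0]
gripper_width: 0.0161
gripper_force: 5.0
```

```bash
python3 droop.py | tail -4
```

```text
(np.float64(0.49053420515068014), 0.034, np.int64(-3), array([0.18, 0.31]))
(np.float64(0.49047953556262197), 0.043, np.int64(3), array([0.17, 0.32]))
(np.float64(0.4896778777551717), 0.037, np.int64(-3), array([0.18, 0.31]))
(np.float64(0.4810261219139719), 0.037, np.int64(0), array([0.17, 0.31]))
```

>>> send_rows:
  moves:
    - {"slide": [0, 0, 0], "turn": 0, "gripper": 0.45}
    - {"slide": [0, 0, 0], "turn": 0, "gripper": 0.45}
    - {"slide": [0, 0, 0], "turn": 0, "gripper": 0.45}
    - {"slide": [0, 0, 0], "turn": 0, "gripper": 0.45}
    - {"slide": [0, 0, 0], "turn": 0, "gripper": 0.45}

```text
time_s: 26.42
tcp_pos: [0.5199, 0.2773, 0.2614]
eef_rot: [-180.0, 0.0, -105.9]
contact_force: [-1.2, -1.1, 0.6]
gripper_width: 0.0385
gripper_force: 0.0
```

>>> send_rows:
  moves:
    - {"slide": [0, 0, 0], "turn": 0, "gripper": 0.45}
    - {"slide": [0, 0, 0], "turn": 0, "gripper": 0.45}
    - {"slide": [0, 0, 0], "turn": 0, "gripper": 0.45}
    - {"slide": [0, 0, 0], "turn": 0, "gripper": 0.45}
    - {"slide": [0, 0, 0], "turn": 0, "gripper": 0.45}

```text
time_s: 26.83
tcp_pos: [0.5199, 0.2773, 0.2613]
eef_rot: [180.0, -0.0, -105.9]
contact_force: [-0.0, -0.5, -1.0]
gripper_width: 0.0395
gripper_force: 0.0
```

>>> send_rows:
  moves:
    - {"slide": [0.1, 0, -0.1], "turn": 0, "gripper": 0.45}
    - {"slide": [0.2, 0, -0.2], "turn": 0, "gripper": 0.45}
    - {"slide": [0.3, 0, -0.3], "turn": 0, "gripper": 0.45}
    - {"slide": [0.45, 0, -0.4], "turn": 0, "gripper": 0.45}
    - {"slide": [0.6, 0, -0.4], "turn": 0, "gripper": 0.45}

```text
time_s: 27.25
tcp_pos: [0.4962, 0.1906, 0.3244]
eef_rot: [-179.8, 0.2, -105.8]
contact_force: [0.6, 0.1, 0.4]
gripper_width: 0.0395
gripper_force: 0.0
```

```bash
python3 - <<'E'
from h import *
s=get_state(); print(s['tcp_pos'],s['contact_force'])
for n in('scene','side','wrist'):
    c=cap(n)
    for o in('paddle','paddle_eye','turner'):
        for d in optics.look_for(n,o)[:2]: print(n,o,round(d['p'],2),d['location'].round(3),proj(c,d['location']).astype(int))
out=[]
for n,o in(('scene',(355,280)),('side',(205,290))):
    c=cap(n); out.append(cv2.resize(c['img'][o[1]:o[1]+140,o[0]:o[0]+100,::-1],None,fx=4,fy=4,interpolation=2))
cv2.imwrite('pics/h2.png',np.hstack(out))
E
# commanded pose
python3 - <<'E'
import json,numpy as np
a=np.radians(-105.89);u=-np.array([np.cos(a),np.sin(a)]);p=np.array([.5141,.2571]);
f=-(.01-.05-.1+.6)*.15
p=p+u*f; z=.3045-(.14+.05+.1-.4)*.15
json.dump([*p.tolist(),z,-105.89],open('pose.json','w')); print(p,z)
E
```

```text
[0.49621495 0.19055896 0.32441665] [0.58908467 0.08134776 0.35701569]
[0.4952084  0.19073655] 0.321Traceback (most recent call last):
  File "<stdin>", line 6, in <module>
AttributeError: 'list' object has no attribute 'round'. Did you mean: 'count'?
```

```bash
cat > lf.py <<'E'
from h import *
import sys
def lf(cams,names):
    for n in cams:
        c=cap(n)
        for o in names:
            for d in optics.look_for(n,o)[:3]: print(n,o,round(d['p'],2),np.round(d['location'],3),proj(c,d['location']).astype(int))
if __name__=='__main__': lf(sys.argv[1].split(','),sys.argv[2].split(','))
E
python3 lf.py scene,side,wrist paddle,turner
```

```text
scene paddle 0.82 [0.536 0.323 0.163] [380 357]
scene turner 0.75 [ 0.359 -0.03   0.012] [353 265]
side paddle 0.78 [0.534 0.328 0.181] [249 383]
side paddle 0.19 [ 0.591 -0.452  0.054] [301 187]
side turner 0.56 [ 0.35  -0.032  0.007] [367 307]
side turner 0.18 [ 0.592 -0.454  0.052] [301 187]
wrist paddle 0.72 [0.533 0.314 0.165] [318 348]
wrist turner 0.74 [ 0.477 -0.006  0.013] [288   6]
wrist turner 0.51 [0.667 0.169 0.119] [143 228]
```

The paddle hangs near vertical on the right peg (centre (0.534,0.325), z about 0.17). Next is the turner.

```bash
python3 plan.py "0.4277,-0.0198,0.02,-165"; python3 plan.py "0.4277,-0.0198,-0.034,-165"
```

```text
slide [0.49, 0.02, 0.67] turn 0.22
slide [0.47, -0.15, 0.67] turn 0.22
slide [0.38, -0.3, 0.67] turn 0.22
  -> [0.4279, -0.0189, 0.0195, -165.29]
slide [0.0, -0.01, 0.36] turn 0.0
  -> [0.4282, -0.0203, -0.0345, -165.29]
```

>>> send_rows:
  moves:
    - {"slide": [0.49, 0.02, 0.3], "turn": 0.22, "gripper": 0.4}
    - {"slide": [0.49, 0.02, 0.67], "turn": 0.22, "gripper": 0.4}
    - {"slide": [0.49, 0.02, 0.67], "turn": 0.22, "gripper": 0.4}
    - {"slide": [0.49, 0.02, 0.67], "turn": 0.22, "gripper": 0.4}
    - {"slide": [0.49, 0.02, 0.67], "turn": 0.22, "gripper": 0.4}

```text
time_s: 28.22
tcp_pos: [0.4707, 0.1194, 0.2189]
eef_rot: [179.9, -0.2, -125.7]
contact_force: [0.1, 0.8, 1.3]
gripper_width: 0.0353
gripper_force: 0.0
```

>>> send_rows:
  moves:
    - {"slide": [0.47, -0.15, 0.67], "turn": 0.22, "gripper": 0.4}
    - {"slide": [0.47, -0.15, 0.67], "turn": 0.22, "gripper": 0.4}
    - {"slide": [0.47, -0.15, 0.67], "turn": 0.22, "gripper": 0.4}
    - {"slide": [0.47, -0.15, 0.67], "turn": 0.22, "gripper": 0.4}
    - {"slide": [0.47, -0.15, 0.67], "turn": 0.22, "gripper": 0.4}

```text
time_s: 28.63
tcp_pos: [0.4498, 0.0502, 0.1204]
eef_rot: [-180.0, -0.1, -145.4]
contact_force: [1.1, 0.5, 2.0]
gripper_width: 0.0348
gripper_force: 0.0
```

>>> send_rows:
  moves:
    - {"slide": [0.38, -0.3, 0.15], "turn": 0.22, "gripper": 0.4}
    - {"slide": [0.38, -0.3, 0.3], "turn": 0.22, "gripper": 0.4}
    - {"slide": [0.38, -0.3, 0.45], "turn": 0.22, "gripper": 0.4}
    - {"slide": [0.38, -0.3, 0.6], "turn": 0.22, "gripper": 0.4}
    - {"slide": [0.38, -0.3, 0.67], "turn": 0.22, "gripper": 0.4}

```text
time_s: 29.05
tcp_pos: [0.4299, -0.0181, 0.0196]
eef_rot: [-180.0, 0.1, -165.2]
contact_force: [-0.1, 0.7, 0.3]
gripper_width: 0.0353
gripper_force: 0.0
```

>>> send_rows:
  moves:
    - {"slide": [0, -0.01, 0.1], "turn": 0, "gripper": 0.4}
    - {"slide": [0, -0.01, 0.2], "turn": 0, "gripper": 0.4}
    - {"slide": [0, -0.01, 0.28], "turn": 0, "gripper": 0.4}
    - {"slide": [0, -0.01, 0.33], "turn": 0, "gripper": 0.4}
    - {"slide": [0, -0.01, 0.36], "turn": 0, "gripper": 0.4}

```text
time_s: 29.47
tcp_pos: [0.4306, -0.019, -0.0339]
eef_rot: [-180.0, 0.1, -165.1]
contact_force: [-0.0, 0.6, -0.1]
gripper_width: 0.0352
gripper_force: 0.0
```

>>> send_rows:
  moves:
    - {"slide": [0, 0, 0], "turn": 0, "gripper": 0.2}
    - {"slide": [0, 0, 0], "turn": 0, "gripper": 0}
    - {"slide": [0, 0, 0], "turn": 0, "gripper": 0}
    - {"slide": [0, 0, 0], "turn": 0, "gripper": 0}
    - {"slide": [0, 0, 0], "turn": 0, "gripper": 0}
  newtons: 5

```text
time_s: 29.88
tcp_pos: [0.4292, -0.02, -0.0334]
eef_rot: [180.0, 0.1, -165.3]
contact_force: [-0.6, 1.7, 3.7]
gripper_width: 0.016
gripper_force: 5.0
```

>>> send_rows:
  moves:
    - {"slide": [0, 0, 0], "turn": 0, "gripper": 0}
    - {"slide": [0, 0, 0], "turn": 0, "gripper": 0}
    - {"slide": [0, 0, 0], "turn": 0, "gripper": 0}
    - {"slide": [0, 0, 0], "turn": 0, "gripper": 0}
    - {"slide": [0, 0, 0], "turn": 0, "gripper": 0}
  newtons: 8

```text
time_s: 30.3
tcp_pos: [0.4292, -0.02, -0.0334]
eef_rot: [180.0, 0.1, -165.3]
contact_force: [0.2, 1.1, 7.3]
gripper_width: 0.0158
gripper_force: 8.0
```

```bash
python3 plan.py "0.4282,-0.0203,0.07,-165.29;0.42,0.17,0.2,-105.9;0.402,0.225,0.306,-105.9;0.4183,0.2848,0.306,-105.9"
```

```text
slide [0.0, 0.0, -0.7] turn 0.0
  -> [0.4282, -0.0203, 0.0705, -165.29]
slide [-0.13, 0.62, -0.43] turn -0.33
slide [-0.43, 0.47, -0.43] turn -0.33
  -> [0.4202, 0.1701, 0.1995, -105.89]
slide [-0.32, 0.22, -0.71] turn 0.0
  -> [0.4016, 0.2253, 0.306, -105.89]
slide [-0.41, 0.0, 0.0] turn 0.0
  -> [0.4185, 0.2844, 0.306, -105.89]
```

>>> send_rows:
  moves:
    - {"slide": [0, 0, -0.1], "turn": 0, "gripper": 0}
    - {"slide": [0, 0, -0.25], "turn": 0, "gripper": 0}
    - {"slide": [0, 0, -0.4], "turn": 0, "gripper": 0}
    - {"slide": [0, 0, -0.55], "turn": 0, "gripper": 0}
    - {"slide": [0, 0, -0.7], "turn": 0, "gripper": 0}

```text
time_s: 30.72
tcp_pos: [0.4279, -0.0206, 0.072]
eef_rot: [180.0, -0.0, -165.3]
contact_force: [0.6, 0.6, -0.2]
gripper_width: 0.0156
gripper_force: 8.0
```

>>> send_rows:
  moves:
    - {"slide": [-0.13, 0.62, -0.43], "turn": -0.33, "gripper": 0}
    - {"slide": [-0.13, 0.62, -0.43], "turn": -0.33, "gripper": 0}
    - {"slide": [-0.13, 0.62, -0.43], "turn": -0.33, "gripper": 0}
    - {"slide": [-0.13, 0.62, -0.43], "turn": -0.33, "gripper": 0}
    - {"slide": [-0.13, 0.62, -0.43], "turn": -0.33, "gripper": 0}

```text
time_s: 31.13
tcp_pos: [0.4239, 0.0761, 0.1366]
eef_rot: [-180.0, 0.2, -135.1]
contact_force: [0.1, -0.3, -0.5]
gripper_width: 0.0156
gripper_force: 8.0
```

>>> send_rows:
  moves:
    - {"slide": [-0.43, 0.47, -0.43], "turn": -0.33, "gripper": 0}
    - {"slide": [-0.43, 0.47, -0.43], "turn": -0.33, "gripper": 0}
    - {"slide": [-0.43, 0.47, -0.43], "turn": -0.33, "gripper": 0}
    - {"slide": [-0.43, 0.47, -0.43], "turn": -0.33, "gripper": 0}
    - {"slide": [-0.43, 0.47, -0.43], "turn": -0.33, "gripper": 0}

```text
time_s: 31.55
tcp_pos: [0.4202, 0.1707, 0.1998]
eef_rot: [180.0, 0.0, -105.7]
contact_force: [-0.4, 0.0, -1.2]
gripper_width: 0.0155
gripper_force: 8.0
```

>>> send_rows:
  moves:
    - {"slide": [0, 0, -0.25], "turn": 0, "gripper": 0}
    - {"slide": [-0.1, 0.05, -0.5], "turn": 0, "gripper": 0}
    - {"slide": [-0.2, 0.15, -0.71], "turn": 0, "gripper": 0}
    - {"slide": [-0.32, 0.22, -0.71], "turn": 0, "gripper": 0}
    - {"slide": [-0.32, 0.22, -0.71], "turn": 0, "gripper": 0}

```text
time_s: 31.97
tcp_pos: [0.4015, 0.2266, 0.3068]
eef_rot: [180.0, 0.1, -106.3]
contact_force: [-0.8, 0.2, -1.5]
gripper_width: 0.0159
gripper_force: 8.0
```

>>> send_rows:
  moves:
    - {"slide": [-0.1, 0, 0], "turn": 0, "gripper": 0}
    - {"slide": [-0.2, 0, 0], "turn": 0, "gripper": 0}
    - {"slide": [-0.3, 0, 0], "turn": 0, "gripper": 0}
    - {"slide": [-0.41, 0, 0], "turn": 0, "gripper": 0}
    - {"slide": [-0.41, 0, 0], "turn": 0, "gripper": 0}

```text
time_s: 32.38
tcp_pos: [0.4195, 0.2867, 0.3047]
eef_rot: [180.0, -0.1, -105.9]
contact_force: [0.5, 0.8, -0.5]
gripper_width: 0.016
gripper_force: 8.0
```

```bash
python3 - <<'E'
from stand import *
s=get_state(); t=s['tcp_pos']; print(t,s['eef_rot'],s['contact_force'],s['gripper_width'])
yaw=np.radians(s['eef_rot'][2]+180); u=np.array([np.cos(yaw),np.sin(yaw),0])
E=t+.0485*u+[0,0,.0395]; P=pts(.4901,.3555,74.3); print('E',E,'tip',P['LT'])
# dark ring centroid around predicted eye in both views
px=[];cs=[]
for n in('scene','side'):
    c=cap(n); g=cv2.cvtColor(c['img'],cv2.COLOR_RGB2GRAY).astype(float)
    e=proj(c,E)
    best=[]
    for dx in np.arange(-5,5.1,.5):
        for dy in np.arange(-5,5.1,.5):
            v=[];w=[]
            A=np.linspace(0,2*np.pi,36,endpoint=False)
            f=lambda r:np.array([proj(c,E+[r*np.cos(a),r*np.sin(a),0]) for a in A])+[dx,dy]
            smp=lambda q:cv2.remap(g.astype(np.float32),q[:,0].astype(np.float32).reshape(1,-1),q[:,1].astype(np.float32).reshape(1,-1),1).ravel()
            best.append((np.median(smp(f(.0143)))-.5*np.median(smp(f(.005)))-.5*np.median(smp(f(.0215))),dx,dy))
    best.sort(); print(n,e,best[:3]); px.append(e+best[0][1:]); cs.append(c)
r=least_squares(lambda p:np.r_[proj(cs[0],p)-px[0],proj(cs[1],p)-px[1]],E); print('eye meas',r.x,r.fun.round(1),'tip-eye',P['LT']-r.x)
E
```

```text
[0.41948965 0.28673931 0.30474806] [ 1.79954834e+02 -1.30340753e-01 -1.05946233e+02] [ 0.45655376  0.81035315 -0.47679137] 0.015988972639900092
E [0.43281431 0.33337302 0.34424806] tip [0.43143906 0.33158131 0.3239    ]
scene [429.8606514  293.93352768] [(np.float32(-111.12402), np.float64(-0.5), np.float64(-1.0)), (np.float32(-109.55127), np.float64(0.0), np.float64(-1.5)), (np.float32(-109.33252), np.float64(0.0), np.float64(-1.0))]
side [300.14148478 333.15005742] [(np.float32(-123.26953), np.float64(1.5), np.float64(-2.0)), (np.float32(-123.19824), np.float64(1.0), np.float64(-2.0)), (np.float32(-123.08838), np.float64(1.0), np.float64(-1.5))]
eye meas [0.43135374 0.32976935 0.34415282] [-0.1 -0.5 -0.1  0.3] tip-eye [ 8.53188720e-05  1.81196564e-03 -2.02528238e-02]
```

The turner eye measures (0.4314,0.3298,0.344), straight above the left peg tip. I'll insert it the same way.

>>> send_rows:
  moves:
    - {"slide": [-0.01, 0, 0], "turn": 0, "gripper": 0}
    - {"slide": [-0.01, 0, 0.04], "turn": 0, "gripper": 0}
    - {"slide": [-0.01, 0, 0.08], "turn": 0, "gripper": 0}
    - {"slide": [-0.01, 0, 0.12], "turn": 0, "gripper": 0}
    - {"slide": [-0.01, 0, 0.14], "turn": 0, "gripper": 0}
  newtons: 5

```text
time_s: 32.9
tcp_pos: [0.4185, 0.2853, 0.2842]
eef_rot: [180.0, -0.1, -105.9]
contact_force: [-0.7, -0.1, -0.2]
gripper_width: 0.0161
gripper_force: 5.0
```

>>> send_rows:
  moves:
    - {"slide": [-0.01, 0, 0.01], "turn": 0, "gripper": 0}
    - {"slide": [-0.02, 0, 0.02], "turn": 0, "gripper": 0}
    - {"slide": [-0.03, 0, 0.03], "turn": 0, "gripper": 0}
    - {"slide": [-0.04, 0, 0.04], "turn": 0, "gripper": 0}
    - {"slide": [-0.05, 0, 0.05], "turn": 0, "gripper": 0}

```text
time_s: 33.32
tcp_pos: [0.4204, 0.2915, 0.2773]
eef_rot: [180.0, -0.2, -105.9]
contact_force: [-0.4, -5.4, -1.8]
gripper_width: 0.0158
gripper_force: 5.0
```

>>> send_rows:
  moves:
    - {"slide": [0, 0, 0], "turn": 0, "gripper": 0}
    - {"slide": [0, 0, 0], "turn": 0, "gripper": 0}
    - {"slide": [0, 0, 0], "turn": 0, "gripper": 0}
    - {"slide": [0, 0, 0], "turn": 0, "gripper": 0}
    - {"slide": [0, 0, 0], "turn": 0, "gripper": 0}

```text
time_s: 33.73
tcp_pos: [0.4207, 0.2923, 0.2776]
eef_rot: [180.0, -0.1, -105.9]
contact_force: [-0.7, -5.1, -2.3]
gripper_width: 0.0163
gripper_force: 5.0
```

>>> send_rows:
  moves:
    - {"slide": [0.01, 0, 0], "turn": 0, "gripper": 0}
    - {"slide": [0.01, 0, 0.01], "turn": 0, "gripper": 0}
    - {"slide": [0.01, 0, 0.02], "turn": 0, "gripper": 0}
    - {"slide": [0.01, 0, 0.02], "turn": 0, "gripper": 0}
    - {"slide": [0.01, 0, 0.02], "turn": 0, "gripper": 0}

```text
time_s: 34.15
tcp_pos: [0.4207, 0.2921, 0.275]
eef_rot: [-180.0, 0.1, -105.9]
contact_force: [-1.0, -0.1, -1.3]
gripper_width: 0.0157
gripper_force: 5.0
```

>>> send_rows:
  moves:
    - {"slide": [-0.01, 0, 0.01], "turn": 0, "gripper": 0}
    - {"slide": [-0.02, 0, 0.02], "turn": 0, "gripper": 0}
    - {"slide": [-0.03, 0, 0.03], "turn": 0, "gripper": 0}
    - {"slide": [-0.03, 0, 0.03], "turn": 0, "gripper": 0}
    - {"slide": [-0.03, 0, 0.03], "turn": 0, "gripper": 0}

```text
time_s: 34.57
tcp_pos: [0.4215, 0.2955, 0.2697]
eef_rot: [180.0, -0.1, -105.9]
contact_force: [-1.3, -4.1, -3.3]
gripper_width: 0.016
gripper_force: 5.0
```

>>> send_rows:
  moves:
    - {"slide": [0.02, 0, 0], "turn": 0, "gripper": 0}
    - {"slide": [0.02, 0, 0.01], "turn": 0, "gripper": 0}
    - {"slide": [0.02, 0, 0.02], "turn": 0, "gripper": 0}
    - {"slide": [0.02, 0, 0.02], "turn": 0, "gripper": 0}
    - {"slide": [0.02, 0, 0.02], "turn": 0, "gripper": 0}

```text
time_s: 34.98
tcp_pos: [0.4211, 0.2934, 0.2676]
eef_rot: [-180.0, 0.0, -105.9]
contact_force: [-0.3, 0.1, -1.0]
gripper_width: 0.016
gripper_force: 5.0
```

>>> send_rows:
  moves:
    - {"slide": [-0.01, 0, 0.01], "turn": 0, "gripper": 0}
    - {"slide": [-0.02, 0, 0.02], "turn": 0, "gripper": 0}
    - {"slide": [-0.03, 0, 0.03], "turn": 0, "gripper": 0}
    - {"slide": [-0.04, 0, 0.04], "turn": 0, "gripper": 0}
    - {"slide": [-0.04, 0, 0.04], "turn": 0, "gripper": 0}

```text
time_s: 35.4
tcp_pos: [0.4226, 0.299, 0.2608]
eef_rot: [180.0, -0.0, -105.9]
contact_force: [0.2, -0.4, -0.2]
gripper_width: 0.016
gripper_force: 5.0
```

```bash
python3 - <<'E'
from h import *
s=get_state(); print(s['tcp_pos'],s['contact_force'],s['moment'])
E
python3 lf.py scene,side turner,paddle
```

```text
[0.42256576 0.29902082 0.26082018] [ 0.19242385 -0.40570544 -0.23513544] [ 0.06157559  0.09544346 -0.01514282]
scene turner 0.56 [0.43  0.334 0.323] [429 299]
scene paddle 0.97 [0.536 0.322 0.164] [380 357]
side turner 0.94 [0.423 0.325 0.318] [307 340]
side paddle 0.74 [0.534 0.329 0.179] [249 384]
```

>>> send_rows:
  moves:
    - {"slide": [0, 0.02, 0], "turn": 0, "gripper": 0}
    - {"slide": [0, 0.04, 0], "turn": 0, "gripper": 0}
    - {"slide": [0, 0.06, 0], "turn": 0, "gripper": 0}
    - {"slide": [0, 0.06, 0], "turn": 0, "gripper": 0}
    - {"slide": [0, 0.06, 0], "turn": 0, "gripper": 0}

```text
time_s: 36.12
tcp_pos: [0.4137, 0.3008, 0.2612]
eef_rot: [-180.0, -0.1, -105.9]
contact_force: [2.4, -2.5, -2.2]
gripper_width: 0.0173
gripper_force: 5.2
```

>>> send_rows:
  moves:
    - {"slide": [0, -0.02, 0], "turn": 0, "gripper": 0}
    - {"slide": [0, -0.06, 0], "turn": 0, "gripper": 0}
    - {"slide": [0, -0.1, 0], "turn": 0, "gripper": 0}
    - {"slide": [0, -0.12, 0], "turn": 0, "gripper": 0}
    - {"slide": [0, -0.12, 0], "turn": 0, "gripper": 0}

```text
time_s: 36.53
tcp_pos: [0.4313, 0.296, 0.2607]
eef_rot: [179.9, -0.1, -105.9]
contact_force: [-3.2, -0.8, -1.6]
gripper_width: 0.0174
gripper_force: 5.2
```

>>> send_rows:
  moves:
    - {"slide": [0, 0.02, 0], "turn": 0, "gripper": 0}
    - {"slide": [0, 0.04, 0], "turn": 0, "gripper": 0}
    - {"slide": [0, 0.06, 0], "turn": 0, "gripper": 0}
    - {"slide": [0, 0.06, 0], "turn": 0, "gripper": 0}
    - {"slide": [0, 0.06, 0], "turn": 0, "gripper": 0}

```text
time_s: 36.95
tcp_pos: [0.4224, 0.299, 0.2617]
eef_rot: [-180.0, 0.0, -105.8]
contact_force: [-0.8, -0.4, -1.5]
gripper_width: 0.0157
gripper_force: 5.0
```

There is resistance on both sides, so the peg is in the eye. I'll go a little deeper, then release.

>>> send_rows:
  moves:
    - {"slide": [-0.02, 0, 0.01], "turn": 0, "gripper": 0}
    - {"slide": [-0.03, 0, 0.02], "turn": 0, "gripper": 0}
    - {"slide": [-0.03, 0, 0.02], "turn": 0, "gripper": 0}
    - {"slide": [-0.03, 0, 0.02], "turn": 0, "gripper": 0}
    - {"slide": [-0.03, 0, 0.02], "turn": 0, "gripper": 0}

```text
time_s: 37.37
tcp_pos: [0.4237, 0.3031, 0.258]
eef_rot: [180.0, -0.0, -105.9]
contact_force: [-0.7, -2.2, -3.3]
gripper_width: 0.0158
gripper_force: 5.0
```

>>> send_rows:
  moves:
    - {"slide": [0, 0, 0], "turn": 0, "gripper": 0.45}
    - {"slide": [0, 0, 0], "turn": 0, "gripper": 0.45}
    - {"slide": [0, 0, 0], "turn": 0, "gripper": 0.45}
    - {"slide": [0, 0, 0], "turn": 0, "gripper": 0.45}
    - {"slide": [0, 0, 0], "turn": 0, "gripper": 0.45}

```text
time_s: 37.78
tcp_pos: [0.424, 0.3034, 0.2587]
eef_rot: [-180.0, 0.1, -105.9]
contact_force: [0.3, -1.2, -0.5]
gripper_width: 0.0385
gripper_force: 0.0
```

>>> send_rows:
  moves:
    - {"slide": [0, 0, 0], "turn": 0, "gripper": 0.45}
    - {"slide": [0, 0, 0], "turn": 0, "gripper": 0.45}
    - {"slide": [0, 0, 0], "turn": 0, "gripper": 0.45}
    - {"slide": [0, 0, 0], "turn": 0, "gripper": 0.45}
    - {"slide": [0, 0, 0], "turn": 0, "gripper": 0.45}

```text
time_s: 38.2
tcp_pos: [0.4239, 0.3031, 0.2584]
eef_rot: [-180.0, -0.0, -105.9]
contact_force: [-0.1, -0.6, 0.1]
gripper_width: 0.0396
gripper_force: 0.0
```

>>> send_rows:
  moves:
    - {"slide": [0.1, 0, -0.1], "turn": 0, "gripper": 0.45}
    - {"slide": [0.2, 0, -0.2], "turn": 0, "gripper": 0.45}
    - {"slide": [0.3, 0, -0.3], "turn": 0, "gripper": 0.45}
    - {"slide": [0.45, 0, -0.3], "turn": 0, "gripper": 0.45}
    - {"slide": [0.6, 0, -0.3], "turn": 0, "gripper": 0.45}

```text
time_s: 38.62
tcp_pos: [0.3993, 0.2163, 0.3041]
eef_rot: [-180.0, 0.1, -105.9]
contact_force: [-0.6, 0.7, -0.2]
gripper_width: 0.0397
gripper_force: 0.0
```

```bash
python3 lf.py scene,side,wrist turner,paddle,seasoning,cup; python3 -c "
from plant import get_state;s=get_state();print(s['tcp_pos'],s['eef_rot'],s['joints'])"
```

```text
scene turner 0.54 [0.431 0.345 0.176] [423 339]
scene paddle 0.89 [0.534 0.322 0.166] [381 355]
scene paddle 0.42 [0.505 0.378 0.013] [398 399]
scene seasoning 0.64 [0.538 0.327 0.168] [380 358]
scene seasoning 0.61 [0.372 0.249 0.057] [411 326]
scene cup 0.75 [ 0.35  -0.296  0.039] [309 204]
scene cup 0.62 [ 0.29  -0.41   0.051] [306 174]
scene cup 0.59 [ 0.237 -0.272  0.028] [342 198]
side turner 0.2 [ 0.532 -0.072  0.04 ] [297 279]
side paddle 0.8 [0.536 0.328 0.179] [248 383]
side seasoning 0.93 [0.362 0.276 0.06 ] [348 406]
side cup 0.88 [ 0.348 -0.317  0.048] [377 222]
side cup 0.74 [ 0.289 -0.396  0.054] [399 205]
side cup 0.63 [ 0.618 -0.45   0.066] [292 183]
wrist turner 0.94 [0.431 0.332 0.175] [322 355]
wrist paddle 0.27 [0.631 0.073 0.079] [ 47 119]
wrist seasoning 0.73 [0.363 0.254 0.059] [364 219]
wrist seasoning 0.42 [0.661 0.176 0.106] [ 45 235]
[0.39922215 0.21673128 0.30321254] [ 1.79990755e+02 -1.77580132e-02 -1.05877579e+02] [ 5.34696464e+01 -4.28270243e+00 -1.40638323e+01 -2.42226013e-03
 -8.02387475e+01 -6.93468159e+01]
```

Both utensils hang, the turner at (0.431,0.34,0.176). Next is the seasoning jar.

```bash
echo '[0.3992,0.2166,0.303,-105.89]'>pose.json
python3 plan.py "0.3625,0.261,0.06,-105.89;0.3625,0.261,-0.022,-105.89;0.3625,0.261,0.1,-105.89"
python3 plan.py "0.45,0.02,0.1,-140;0.523,-0.285,0.1,-180;0.523,-0.285,-0.021,-180"
```

```text
slide [-0.11, 0.16, 0.81] turn 0.0
slide [-0.11, 0.16, 0.81] turn 0.0
  -> [0.3621, 0.2615, 0.06, -105.89]
slide [0.0, -0.0, 0.55] turn 0.0
  -> [0.3621, 0.2615, -0.0225, -105.89]
slide [0.0, -0.0, -0.82] turn 0.0
  -> [0.3621, 0.2615, 0.1005, -105.89]
slide [0.69, -0.5, 0.0] turn 0.19
slide [0.52, -0.69, 0.0] turn 0.19
  -> [0.4502, 0.0196, 0.1005, -140.09]
slide [0.47, -0.93, 0.0] turn 0.22
slide [0.06, -0.52, 0.0] turn 0.11
slide [-0.03, -0.52, 0.0] turn 0.11
  -> [0.5223, -0.2849, 0.1005, -179.69]
slide [-0.0, -0.0, 0.81] turn 0.0
  -> [0.5223, -0.2849, -0.021, -179.69]
```

>>> send_rows:
  moves:
    - {"slide": [-0.11, 0.16, 0.3], "turn": 0, "gripper": 1}
    - {"slide": [-0.11, 0.16, 0.6], "turn": 0, "gripper": 1}
    - {"slide": [-0.11, 0.16, 0.81], "turn": 0, "gripper": 1}
    - {"slide": [-0.11, 0.16, 0.81], "turn": 0, "gripper": 1}
    - {"slide": [-0.11, 0.16, 0.81], "turn": 0, "gripper": 1}

```text
time_s: 39.78
tcp_pos: [0.38, 0.2379, 0.1808]
eef_rot: [179.9, -0.3, -105.9]
contact_force: [-0.2, -0.1, 1.1]
gripper_width: 0.0672
gripper_force: 0.0
```

>>> send_rows:
  moves:
    - {"slide": [-0.11, 0.16, 0.2], "turn": 0, "gripper": 1}
    - {"slide": [-0.11, 0.16, 0.4], "turn": 0, "gripper": 1}
    - {"slide": [-0.11, 0.16, 0.6], "turn": 0, "gripper": 1}
    - {"slide": [-0.11, 0.16, 0.81], "turn": 0, "gripper": 1}
    - {"slide": [-0.11, 0.16, 0.81], "turn": 0, "gripper": 1}

```text
time_s: 40.2
tcp_pos: [0.3615, 0.2605, 0.0584]
eef_rot: [179.9, -0.2, -105.9]
contact_force: [-1.4, -1.6, -0.4]
gripper_width: 0.0872
gripper_force: 0.0
```

>>> send_rows:
  moves:
    - {"slide": [0, 0, 0.05], "turn": 0, "gripper": 1}
    - {"slide": [0, 0, 0.1], "turn": 0, "gripper": 1}
    - {"slide": [0, 0, 0.15], "turn": 0, "gripper": 1}
    - {"slide": [0, 0, 0.2], "turn": 0, "gripper": 1}
    - {"slide": [0, 0, 0.25], "turn": 0, "gripper": 1}

```text
time_s: 40.62
tcp_pos: [0.3626, 0.2622, 0.0232]
eef_rot: [-180.0, 0.1, -105.9]
contact_force: [0.1, 0.1, -0.4]
gripper_width: 0.0878
gripper_force: 0.0
```

>>> send_rows:
  moves:
    - {"slide": [0, 0, 0.06], "turn": 0, "gripper": 1}
    - {"slide": [0, 0, 0.12], "turn": 0, "gripper": 1}
    - {"slide": [0, 0, 0.18], "turn": 0, "gripper": 1}
    - {"slide": [0, 0, 0.24], "turn": 0, "gripper": 1}
    - {"slide": [0, 0, 0.3], "turn": 0, "gripper": 1}

```text
time_s: 41.03
tcp_pos: [0.3621, 0.2614, -0.0229]
eef_rot: [-180.0, -0.0, -105.9]
contact_force: [-0.5, 0.6, 0.7]
gripper_width: 0.0874
gripper_force: 0.0
```

>>> send_rows:
  moves:
    - {"slide": [0, 0, 0], "turn": 0, "gripper": 0.5}
    - {"slide": [0, 0, 0], "turn": 0, "gripper": 0.5}
    - {"slide": [0, 0, 0], "turn": 0, "gripper": 0.5}
    - {"slide": [0, 0, 0], "turn": 0, "gripper": 0.5}
    - {"slide": [0, 0, 0], "turn": 0, "gripper": 0.5}
  newtons: 20

```text
time_s: 41.45
tcp_pos: [0.3622, 0.2618, -0.0218]
eef_rot: [-180.0, 0.1, -105.9]
contact_force: [0.9, 0.4, -1.3]
gripper_width: 0.0684
gripper_force: 20.0
```

Width 68.4 mm matches the seasoning jar. I'll lift and carry it.

>>> send_rows:
  moves:
    - {"slide": [0, 0, -0.1], "turn": 0, "gripper": 0.5}
    - {"slide": [0, 0, -0.3], "turn": 0, "gripper": 0.5}
    - {"slide": [0, 0, -0.5], "turn": 0, "gripper": 0.5}
    - {"slide": [0, 0, -0.7], "turn": 0, "gripper": 0.5}
    - {"slide": [0, 0, -0.82], "turn": 0, "gripper": 0.5}

```text
time_s: 41.87
tcp_pos: [0.3626, 0.2621, 0.104]
eef_rot: [-179.9, 0.2, -105.9]
contact_force: [1.1, 1.4, -2.4]
gripper_width: 0.0684
gripper_force: 20.0
```

>>> send_rows:
  moves:
    - {"slide": [0.69, -0.5, 0], "turn": 0.19, "gripper": 0.5}
    - {"slide": [0.69, -0.5, 0], "turn": 0.19, "gripper": 0.5}
    - {"slide": [0.69, -0.5, 0], "turn": 0.19, "gripper": 0.5}
    - {"slide": [0.69, -0.5, 0], "turn": 0.19, "gripper": 0.5}
    - {"slide": [0.69, -0.5, 0], "turn": 0.19, "gripper": 0.5}

```text
time_s: 42.28
tcp_pos: [0.4058, 0.1388, 0.1009]
eef_rot: [180.0, -0.0, -123.2]
contact_force: [-0.7, 0.5, -2.7]
gripper_width: 0.0688
gripper_force: 20.0
```

>>> send_rows:
  moves:
    - {"slide": [0.52, -0.69, 0], "turn": 0.19, "gripper": 0.5}
    - {"slide": [0.52, -0.69, 0], "turn": 0.19, "gripper": 0.5}
    - {"slide": [0.52, -0.69, 0], "turn": 0.19, "gripper": 0.5}
    - {"slide": [0.52, -0.69, 0], "turn": 0.19, "gripper": 0.5}
    - {"slide": [0.52, -0.69, 0], "turn": 0.19, "gripper": 0.5}

```text
time_s: 42.7
tcp_pos: [0.4504, 0.0179, 0.1006]
eef_rot: [180.0, -0.0, -140.3]
contact_force: [0.3, 1.0, -3.2]
gripper_width: 0.0682
gripper_force: 20.0
```

>>> send_rows:
  moves:
    - {"slide": [0.47, -0.93, 0], "turn": 0.22, "gripper": 0.5}
    - {"slide": [0.47, -0.93, 0], "turn": 0.22, "gripper": 0.5}
    - {"slide": [0.47, -0.93, 0], "turn": 0.22, "gripper": 0.5}
    - {"slide": [0.47, -0.93, 0], "turn": 0.22, "gripper": 0.5}
    - {"slide": [0.47, -0.93, 0], "turn": 0.22, "gripper": 0.5}

```text
time_s: 43.12
tcp_pos: [0.4867, -0.1354, 0.1006]
eef_rot: [-180.0, -0.0, -160.0]
contact_force: [1.2, 0.4, -2.5]
gripper_width: 0.0683
gripper_force: 20.0
```

>>> send_rows:
  moves:
    - {"slide": [0.06, -0.52, 0], "turn": 0.11, "gripper": 0.5}
    - {"slide": [0.06, -0.52, 0], "turn": 0.11, "gripper": 0.5}
    - {"slide": [0.06, -0.52, 0], "turn": 0.11, "gripper": 0.5}
    - {"slide": [0.06, -0.52, 0], "turn": 0.11, "gripper": 0.5}
    - {"slide": [0.06, -0.52, 0], "turn": 0.11, "gripper": 0.5}

```text
time_s: 43.53
tcp_pos: [0.5039, -0.2079, 0.1004]
eef_rot: [180.0, -0.0, -169.7]
contact_force: [0.1, 0.6, -3.6]
gripper_width: 0.0684
gripper_force: 20.0
```

>>> send_rows:
  moves:
    - {"slide": [-0.03, -0.52, 0], "turn": 0.11, "gripper": 0.5}
    - {"slide": [-0.03, -0.52, 0], "turn": 0.11, "gripper": 0.5}
    - {"slide": [-0.03, -0.52, 0], "turn": 0.11, "gripper": 0.5}
    - {"slide": [-0.03, -0.52, 0], "turn": 0.11, "gripper": 0.5}
    - {"slide": [-0.03, -0.52, 0], "turn": 0.11, "gripper": 0.5}

```text
time_s: 43.95
tcp_pos: [0.5221, -0.2835, 0.1006]
eef_rot: [180.0, -0.0, -179.6]
contact_force: [-0.0, -0.1, -2.9]
gripper_width: 0.0686
gripper_force: 20.0
```

>>> send_rows:
  moves:
    - {"slide": [0, 0, 0.2], "turn": 0, "gripper": 0.5}
    - {"slide": [0, 0, 0.4], "turn": 0, "gripper": 0.5}
    - {"slide": [0, 0, 0.6], "turn": 0, "gripper": 0.5}
    - {"slide": [0, 0, 0.7], "turn": 0, "gripper": 0.5}
    - {"slide": [0, 0, 0.76], "turn": 0, "gripper": 0.5}

```text
time_s: 44.37
tcp_pos: [0.5208, -0.2828, -0.0152]
eef_rot: [179.9, -0.2, -179.5]
contact_force: [-0.7, 0.1, -2.4]
gripper_width: 0.0684
gripper_force: 20.0
```

>>> send_rows:
  moves:
    - {"slide": [0, 0, 0.02], "turn": 0, "gripper": 0.5}
    - {"slide": [0, 0, 0.04], "turn": 0, "gripper": 0.5}
    - {"slide": [0, 0, 0.05], "turn": 0, "gripper": 0.5}
    - {"slide": [0, 0, 0.05], "turn": 0, "gripper": 0.5}
    - {"slide": [0, 0, 0.05], "turn": 0, "gripper": 0.5}

```text
time_s: 44.78
tcp_pos: [0.5231, -0.285, -0.0196]
eef_rot: [-180.0, 0.1, -179.7]
contact_force: [-0.4, 0.3, -2.7]
gripper_width: 0.0684
gripper_force: 20.0
```

```bash
echo '[0.5223,-0.2849,-0.0225,-179.69]'>pose.json
python3 plan.py "0.5223,-0.2849,0.11,-179.69;0.40,-0.25,0.18,-150"
```

```text
slide [0.0, 0.0, -0.88] turn 0.0
  -> [0.5223, -0.2849, 0.1095, -179.69]
slide [0.81, 0.24, -0.47] turn -0.33
  -> [0.4006, -0.2496, 0.18, -149.99]
```

>>> send_rows:
  moves:
    - {"slide": [0, 0, 0.01], "turn": 0, "gripper": 0.5}
    - {"slide": [0, 0, 0.01], "turn": 0, "gripper": 0.5}
    - {"slide": [0, 0, 0.01], "turn": 0, "gripper": 0.9}
    - {"slide": [0, 0, 0.01], "turn": 0, "gripper": 0.9}
    - {"slide": [0, 0, 0.01], "turn": 0, "gripper": 0.9}

```text
time_s: 45.2
tcp_pos: [0.5218, -0.285, -0.0222]
eef_rot: [180.0, -0.0, -179.7]
contact_force: [-0.1, -0.9, 0.1]
gripper_width: 0.0778
gripper_force: 0.0
```

>>> send_rows:
  moves:
    - {"slide": [0, 0, 0], "turn": 0, "gripper": 0.95}
    - {"slide": [0, 0, 0], "turn": 0, "gripper": 0.95}
    - {"slide": [0, 0, 0], "turn": 0, "gripper": 0.95}
    - {"slide": [0, 0, 0], "turn": 0, "gripper": 0.95}
    - {"slide": [0, 0, 0], "turn": 0, "gripper": 0.95}

```text
time_s: 45.62
tcp_pos: [0.5222, -0.2849, -0.0222]
eef_rot: [180.0, -0.0, -179.7]
contact_force: [-0.8, -0.4, -0.2]
gripper_width: 0.0833
gripper_force: 0.0
```

>>> send_rows:
  moves:
    - {"slide": [0, 0, -0.15], "turn": 0, "gripper": 0.95}
    - {"slide": [0, 0, -0.3], "turn": 0, "gripper": 0.95}
    - {"slide": [0, 0, -0.5], "turn": 0, "gripper": 0.95}
    - {"slide": [0, 0, -0.7], "turn": 0, "gripper": 0.95}
    - {"slide": [0, 0, -0.88], "turn": 0, "gripper": 0.95}

```text
time_s: 46.03
tcp_pos: [0.5223, -0.285, 0.1116]
eef_rot: [-180.0, 0.0, -179.7]
contact_force: [1.1, 0.2, -0.4]
gripper_width: 0.0835
gripper_force: 0.0
```

>>> send_rows:
  moves:
    - {"slide": [0.81, 0.24, -0.47], "turn": -0.33, "gripper": 1}
    - {"slide": [0.81, 0.24, -0.47], "turn": -0.33, "gripper": 1}
    - {"slide": [0.81, 0.24, -0.47], "turn": -0.33, "gripper": 1}
    - {"slide": [0.81, 0.24, -0.47], "turn": -0.33, "gripper": 1}
    - {"slide": [0.81, 0.24, -0.47], "turn": -0.33, "gripper": 1}

```text
time_s: 46.45
tcp_pos: [0.3987, -0.2492, 0.1835]
eef_rot: [-179.8, 0.2, -149.6]
contact_force: [-0.3, 0.1, -0.1]
gripper_width: 0.088
gripper_force: 0.0
```

```bash
cat > cups.py <<'E'
from h import *
# rim ellipse check: project a circle r=.034 at z=.062, find best (x,y) by blue-rim brightness/edges in scene+side(+wrist)
from scipy.optimize import minimize
E
python3 lf.py scene,side,wrist cup,seasoning,turner,paddle,coffee; python3 plan.py "0.3455,-0.296,0.05,-150"; python3 plan.py "0.3455,-0.296,-0.022,-150"
```

```text
scene cup 0.89 [ 0.393 -0.319  0.038] [294 205]
scene cup 0.74 [ 0.243 -0.272  0.027] [340 199]
scene cup 0.65 [ 0.301 -0.404  0.043] [304 178]
scene seasoning 0.69 [ 0.527 -0.268  0.054] [264 228]
scene turner 0.8 [0.434 0.348 0.176] [422 341]
scene turner 0.38 [0.5   0.376 0.014] [400 397]
scene paddle 0.82 [0.537 0.32  0.161] [379 356]
scene coffee 0.74 [0.697 0.199 0.102] [293 363]
side cup 0.91 [ 0.388 -0.305  0.036] [363 227]
side cup 0.74 [ 0.288 -0.395  0.054] [400 205]
side cup 0.63 [ 0.237 -0.26   0.027] [415 244]
side seasoning 0.9 [ 0.521 -0.261  0.05 ] [314 229]
side turner 0.57 [0.433 0.345 0.17 ] [303 402]
side paddle 0.8 [0.536 0.324 0.18 ] [248 381]
side paddle 0.6 [ 0.521 -0.264  0.052] [314 228]
side coffee 0.57 [0.681 0.202 0.096] [201 346]
wrist cup 0.77 [ 0.319 -0.39   0.054] [204  17]
wrist cup 0.66 [ 0.239 -0.27   0.003] [400  21]
wrist cup 0.57 [ 0.393 -0.335  0.01 ] [238 149]
wrist seasoning 0.83 [ 0.496 -0.279  0.056] [230 300]
slide [0.47, -0.08, 0.87] turn 0.0
  -> [0.3456, -0.2952, 0.0495, -149.99]
slide [0.0, -0.0, 0.48] turn 0.0
  -> [0.3456, -0.2952, -0.0225, -149.99]
```

The cup was knocked: scene pixel (309,204) became (294,205). I'll refit it by silhouette.

```bash
cat > cups.py <<'E'
from h import *
from scipy.optimize import minimize
def sil(c,x,y,r,h):
    t=np.linspace(0,2*np.pi,40); P=np.array([proj(c,[x+r*np.cos(a),y+r*np.sin(a),z]) for z in(0,h) for a in t],np.float32)
    k=np.zeros((480,640),np.uint8); cv2.fillConvexPoly(k,cv2.convexHull(np.int32((P*16).round())),1,shift=4); return k.astype(bool)
def fit(x0,y0,r,h,maskf,cams=('scene','side')):
    out=[]
    cs=[(c,maskf(cv2.cvtColor(c['img'],cv2.COLOR_RGB2HSV).astype(int))) for c in map(cap,cams)]
    for c,m in cs+[None]*0:
        best=max(((lambda s:(s&m).sum()/((s|(m&near)).sum()))(sil(c,x0+dx,y0+dy,r,h)),x0+dx,y0+dy) for near in [cv2.dilate(sil(c,x0,y0,r,h).astype(np.uint8),np.ones((15,15)))>0] for dx in np.arange(-.016,.017,.002) for dy in np.arange(-.016,.017,.002))
        out.append(best)
    return out
blue=lambda q:(q[...,0]>95)&(q[...,0]<130)&(q[...,1]>50)
if __name__=='__main__':
    print(fit(.389,-.321,.034,.062,blue))
E
python3 cups.py; python3 plan.py "0,0,0,0" >/dev/null; echo '[0.4006,-0.2496,0.18,-149.99]'>pose.json
```

```text
[(np.float64(0.5651465798045603), np.float64(0.381), np.float64(-0.337)), (np.float64(0.04113475177304964), np.float64(0.389), np.float64(-0.333))]
```

```bash
sed -i "s/maskf(cv2.cvtColor(c\['img'\],cv2.COLOR_RGB2HSV).astype(int))/maskf(cv2.GaussianBlur(c['img'],(3,3),0).astype(int))/; s/^blue=.*/blue=lambda q:q[...,2]>q[...,0]+3/" cups.py; python3 cups.py; python3 - <<'E'
from cups import *
for n in('scene','side'):
    c=cap(n); m=blue(cv2.GaussianBlur(c['img'],(3,3),0).astype(int)).astype(np.uint8); k,l,st,ce=cv2.connectedComponentsWithStats(m)
    u=proj(c,[.389,-.321,.03]); print(n,u,[(st[i].tolist(),ce[i].round(1).tolist()) for i in range(1,k) if st[i][4]>60 and np.hypot(*(ce[i]-u))<70])
E
```

```text
[(np.float64(0.6814580031695721), np.float64(0.381), np.float64(-0.337)), (np.float64(0.075177304964539), np.float64(0.389), np.float64(-0.333))]
scene [294.9852392  206.32154386] [([292, 161, 24, 30, 516], [302.4, 176.5]), ([284, 191, 20, 26, 424], [293.6, 203.6]), ([336, 191, 12, 16, 170], [341.4, 198.3]), ([253, 217, 20, 15, 246], [262.2, 224.2])]
side [363.11931657 225.3138674 ] [([386, 185, 30, 18, 120], [400.2, 194.6])]
```

```bash
python3 - <<'E'
from cups import *
S=cap('scene');D=cap('side')
for c in(S,D):
    ys,xs=np.nonzero(sil(c,.389,-.321,.034,.062)); print(xs.min(),xs.max(),ys.min(),ys.max())
# side: column/row profile of darkness vs tan
g=D['img'].astype(int); 
for r in (212,218,224,230): print(r,[int(v) for v in (g[r,335:395:2,0]-g[r,335:395:2,2])], g[r,335:395:4,0].tolist())
E
```

```text
284 306 192 220
351 376 209 241
212 [73, 73, 72, 73, 72, 73, 73, 72, 75, 51, 17, 11, 9, 7, 8, 7, 9, 12, 12, -43, 82, 75, 74, 75, 57, 28, 14, 11, 11, 12] [215, 214, 214, 215, 216, 80, 97, 97, 97, 90, 234, 225, 138, 96, 99]
218 [73, 73, 72, 73, 73, 72, 73, 73, 82, -23, 9, 10, 8, 7, 8, 7, 9, 11, 13, 15, -19, 78, 75, 74, 61, 65, 48, 12, 11, 11] [215, 214, 214, 214, 231, 95, 97, 98, 99, 97, 85, 225, 155, 134, 98]
224 [73, 73, 73, 73, 73, 73, 73, 73, 82, 10, 14, 11, 10, 12, 12, 12, 9, 11, 9, 9, 20, 77, 75, 75, 75, 75, 75, 76, 77, 65] [215, 216, 216, 216, 233, 94, 94, 96, 97, 97, 114, 226, 226, 227, 240]
230 [73, 73, 75, 74, 75, 75, 73, 74, 61, 10, 11, 10, 11, 11, 12, 11, 8, 7, 8, 10, 66, 72, 75, 74, 75, 74, 74, 74, 74, 74] [216, 219, 222, 216, 143, 95, 95, 96, 98, 98, 194, 228, 226, 226, 226]
```

The cup silhouette agrees with (0.388,-0.322) in both views. I'll grasp it.

```bash
python3 plan.py "0.388,-0.322,0.07,-150;0.388,-0.322,-0.022,-150;0.388,-0.322,0.11,-150"
```

```text
slide [0.31, -0.38, 0.73] turn 0.0
  -> [0.3888, -0.3222, 0.0705, -149.99]
slide [0.0, 0.0, 0.62] turn 0.0
  -> [0.3888, -0.3222, -0.0225, -149.99]
slide [0.0, 0.0, -0.88] turn 0.0
  -> [0.3888, -0.3222, 0.1095, -149.99]
```

>>> send_rows:
  moves:
    - {"slide": [0.31, -0.38, 0.1], "turn": 0, "gripper": 1}
    - {"slide": [0.31, -0.38, 0.3], "turn": 0, "gripper": 1}
    - {"slide": [0.31, -0.38, 0.5], "turn": 0, "gripper": 1}
    - {"slide": [0.31, -0.38, 0.73], "turn": 0, "gripper": 1}
    - {"slide": [0.31, -0.38, 0.73], "turn": 0, "gripper": 1}

```text
time_s: 48.17
tcp_pos: [0.3842, -0.3207, 0.0649]
eef_rot: [179.5, -0.3, -150.1]
contact_force: [-1.1, 0.7, -0.2]
gripper_width: 0.0875
gripper_force: 0.0
```

>>> send_rows:
  moves:
    - {"slide": [0, 0, 0.06], "turn": 0, "gripper": 1}
    - {"slide": [0, 0, 0.12], "turn": 0, "gripper": 1}
    - {"slide": [0, 0, 0.18], "turn": 0, "gripper": 1}
    - {"slide": [0, 0, 0.24], "turn": 0, "gripper": 1}
    - {"slide": [0, 0, 0.3], "turn": 0, "gripper": 1}

```text
time_s: 48.58
tcp_pos: [0.3898, -0.3222, 0.0261]
eef_rot: [-179.9, 0.1, -150.0]
contact_force: [0.1, -0.5, -0.1]
gripper_width: 0.0876
gripper_force: 0.0
```

>>> send_rows:
  moves:
    - {"slide": [0, 0, 0.06], "turn": 0, "gripper": 1}
    - {"slide": [0, 0, 0.12], "turn": 0, "gripper": 1}
    - {"slide": [0, 0, 0.18], "turn": 0, "gripper": 1}
    - {"slide": [0, 0, 0.25], "turn": 0, "gripper": 1}
    - {"slide": [0, 0, 0.32], "turn": 0, "gripper": 1}

```text
time_s: 49.0
tcp_pos: [0.3889, -0.3222, -0.023]
eef_rot: [-180.0, 0.0, -150.0]
contact_force: [0.1, -0.1, 0.1]
gripper_width: 0.0876
gripper_force: 0.0
```

>>> send_rows:
  moves:
    - {"slide": [0, 0, 0], "turn": 0, "gripper": 0.5}
    - {"slide": [0, 0, 0], "turn": 0, "gripper": 0.5}
    - {"slide": [0, 0, 0], "turn": 0, "gripper": 0.5}
    - {"slide": [0, 0, 0], "turn": 0, "gripper": 0.5}
    - {"slide": [0, 0, 0], "turn": 0, "gripper": 0.5}
  newtons: 20

```text
time_s: 49.42
tcp_pos: [0.3895, -0.3224, -0.0216]
eef_rot: [-179.9, 0.1, -150.0]
contact_force: [0.5, -1.3, -1.3]
gripper_width: 0.0662
gripper_force: 20.0
```

```bash
python3 - <<'E'
from h import *
S=cap('scene');D=cap('side')
for z in(.17,.19,.2): print(z,ray(D,185+(585-399)/3,150+355/3,z).round(3),ray(S,165+380/3,180+325/3,z).round(3))
E
python3 plan.py "0.45,-0.05,0.1,-180;0.548,0.049,0.1,-180"; python3 plan.py "0.548,0.049,-0.021,-180"
```

```text
0.17 [0.62  0.033 0.17 ] [0.611 0.05  0.17 ]
0.19 [0.612 0.053 0.19 ] [0.618 0.063 0.19 ]
0.2 [0.608 0.062 0.2  ] [0.621 0.07  0.2  ]
slide [-0.63, 0.68, 0.03] turn 0.17
slide [-0.43, 0.83, 0.03] turn 0.16
  -> [0.4504, -0.0498, 0.1005, -179.69]
slide [-0.65, 0.66, 0.0] turn 0.0
  -> [0.5474, 0.0497, 0.1005, -179.69]
slide [-0.0, -0.0, 0.81] turn 0.0
  -> [0.5474, 0.0497, -0.021, -179.69]
```

>>> send_rows:
  moves:
    - {"slide": [0, 0, -0.1], "turn": 0, "gripper": 0.5}
    - {"slide": [0, 0, -0.3], "turn": 0, "gripper": 0.5}
    - {"slide": [0, 0, -0.5], "turn": 0, "gripper": 0.5}
    - {"slide": [0, 0, -0.7], "turn": 0, "gripper": 0.5}
    - {"slide": [0, 0, -0.88], "turn": 0, "gripper": 0.5}

```text
time_s: 49.93
tcp_pos: [0.3884, -0.322, 0.1116]
eef_rot: [180.0, 0.0, -150.0]
contact_force: [-0.0, -0.2, -1.8]
gripper_width: 0.0661
gripper_force: 20.0
```

>>> send_rows:
  moves:
    - {"slide": [-0.63, 0.68, 0.03], "turn": 0.17, "gripper": 0.5}
    - {"slide": [-0.63, 0.68, 0.03], "turn": 0.17, "gripper": 0.5}
    - {"slide": [-0.63, 0.68, 0.03], "turn": 0.17, "gripper": 0.5}
    - {"slide": [-0.63, 0.68, 0.03], "turn": 0.17, "gripper": 0.5}
    - {"slide": [-0.63, 0.68, 0.03], "turn": 0.17, "gripper": 0.5}

```text
time_s: 50.35
tcp_pos: [0.4199, -0.1831, 0.1055]
eef_rot: [180.0, 0.1, -165.1]
contact_force: [-0.2, -0.1, -2.4]
gripper_width: 0.0659
gripper_force: 20.0
```

>>> send_rows:
  moves:
    - {"slide": [-0.43, 0.83, 0.03], "turn": 0.16, "gripper": 0.5}
    - {"slide": [-0.43, 0.83, 0.03], "turn": 0.16, "gripper": 0.5}
    - {"slide": [-0.43, 0.83, 0.03], "turn": 0.16, "gripper": 0.5}
    - {"slide": [-0.43, 0.83, 0.03], "turn": 0.16, "gripper": 0.5}
    - {"slide": [-0.43, 0.83, 0.03], "turn": 0.16, "gripper": 0.5}

```text
time_s: 50.77
tcp_pos: [0.4515, -0.0462, 0.101]
eef_rot: [180.0, 0.1, -179.5]
contact_force: [-0.7, 0.4, -2.7]
gripper_width: 0.0661
gripper_force: 20.0
```

>>> send_rows:
  moves:
    - {"slide": [-0.15, 0.15, 0], "turn": 0, "gripper": 0.5}
    - {"slide": [-0.3, 0.3, 0], "turn": 0, "gripper": 0.5}
    - {"slide": [-0.45, 0.45, 0], "turn": 0, "gripper": 0.5}
    - {"slide": [-0.6, 0.6, 0], "turn": 0, "gripper": 0.5}
    - {"slide": [-0.65, 0.66, 0], "turn": 0, "gripper": 0.5}

```text
time_s: 51.18
tcp_pos: [0.55, 0.0518, 0.1006]
eef_rot: [180.0, 0.0, -179.6]
contact_force: [0.9, -1.2, -2.2]
gripper_width: 0.0663
gripper_force: 20.0
```

>>> send_rows:
  moves:
    - {"slide": [0, 0, 0.2], "turn": 0, "gripper": 0.5}
    - {"slide": [0, 0, 0.4], "turn": 0, "gripper": 0.5}
    - {"slide": [0, 0, 0.6], "turn": 0, "gripper": 0.5}
    - {"slide": [0, 0, 0.72], "turn": 0, "gripper": 0.5}
    - {"slide": [0, 0, 0.78], "turn": 0, "gripper": 0.5}

```text
time_s: 51.6
tcp_pos: [0.5449, 0.0483, -0.0191]
eef_rot: [-179.9, -0.3, -179.7]
contact_force: [-0.1, -0.2, -1.5]
gripper_width: 0.0658
gripper_force: 20.0
```

>>> send_rows:
  moves:
    - {"slide": [0, 0, 0.01], "turn": 0, "gripper": 0.5}
    - {"slide": [0, 0, 0.02], "turn": 0, "gripper": 0.5}
    - {"slide": [0, 0, 0.03], "turn": 0, "gripper": 0.5}
    - {"slide": [0, 0, 0.04], "turn": 0, "gripper": 0.5}
    - {"slide": [0, 0, 0.04], "turn": 0, "gripper": 0.5}

```text
time_s: 52.02
tcp_pos: [0.548, 0.0499, -0.0213]
eef_rot: [180.0, 0.1, -179.7]
contact_force: [0.2, 0.4, -1.8]
gripper_width: 0.066
gripper_force: 20.0
```

>>> send_rows:
  moves:
    - {"slide": [0, 0, 0.01], "turn": 0, "gripper": 0.5}
    - {"slide": [0, 0, 0.01], "turn": 0, "gripper": 0.5}
    - {"slide": [0, 0, 0.01], "turn": 0, "gripper": 0.95}
    - {"slide": [0, 0, 0.01], "turn": 0, "gripper": 0.95}
    - {"slide": [0, 0, 0.01], "turn": 0, "gripper": 0.95}

```text
time_s: 52.43
tcp_pos: [0.5477, 0.0499, -0.0232]
eef_rot: [180.0, 0.1, -179.7]
contact_force: [0.7, 0.8, -0.5]
gripper_width: 0.0797
gripper_force: 0.0
```

>>> send_rows:
  moves:
    - {"slide": [0, 0, 0], "turn": 0, "gripper": 0.95}
    - {"slide": [0, 0, 0], "turn": 0, "gripper": 0.95}
    - {"slide": [0, 0, 0], "turn": 0, "gripper": 0.95}
    - {"slide": [0, 0, -0.05], "turn": 0, "gripper": 0.95}
    - {"slide": [0, 0, -0.1], "turn": 0, "gripper": 0.95}

```text
time_s: 52.85
tcp_pos: [0.547, 0.0496, -0.0085]
eef_rot: [-180.0, -0.1, -179.7]
contact_force: [0.1, -0.2, 0.1]
gripper_width: 0.083
gripper_force: 0.0
```

>>> send_rows:
  moves:
    - {"slide": [0, 0, -0.2], "turn": 0, "gripper": 0.95}
    - {"slide": [0, 0, -0.4], "turn": 0, "gripper": 0.95}
    - {"slide": [0, 0, -0.6], "turn": 0, "gripper": 0.95}
    - {"slide": [0, 0, -0.8], "turn": 0, "gripper": 0.95}
    - {"slide": [0, 0, -1], "turn": 0, "gripper": 0.95}

```text
time_s: 53.27
tcp_pos: [0.5472, 0.0496, 0.144]
eef_rot: [180.0, 0.1, -179.7]
contact_force: [0.6, -0.1, -0.2]
gripper_width: 0.083
gripper_force: 0.0
```

>>> send_rows:
  moves:
    - {"slide": [0.8, -0.4, -0.2], "turn": 0, "gripper": 0.95}
    - {"slide": [0.8, -0.4, -0.4], "turn": 0, "gripper": 0.95}
    - {"slide": [0.8, -0.4, -0.4], "turn": 0, "gripper": 0.95}
    - {"slide": [0.8, -0.4, -0.4], "turn": 0, "gripper": 0.95}
    - {"slide": [0.8, -0.4, -0.4], "turn": 0, "gripper": 0.95}

```text
time_s: 53.68
tcp_pos: [0.4258, -0.0122, 0.2053]
eef_rot: [179.9, 0.3, -179.7]
contact_force: [0.3, -0.2, -0.1]
gripper_width: 0.083
gripper_force: 0.0
```

```bash
python3 lf.py scene,side cup,seasoning,turner,paddle,coffee,sugar,salt,mug,spoon_rest; python3 - <<'E'
from h import *
out=[]
def circ(c,im,x,y,z,r,col,o,f):
    p=[(proj(c,[x+r*np.cos(a),y+r*np.sin(a),z])-o)*f for a in np.linspace(0,6.28,50)]; cv2.polylines(im,[np.int32(p)],True,col,1)
for n,o,w in(('scene',(165,160),290),('side',(170,140),230)):
    c=cap(n); f=1.5; im=cv2.resize(c['img'][o[1]:o[1]+320,o[0]:o[0]+w,::-1],None,fx=f,fy=f,interpolation=2)
    for x,y,z,r in((.688,.049,0,.07),(.688,-.285,0,.1),(.548,.0497,.062,.034),(.548,.0497,0,.034),(.5225,-.285,.06,.0345),(.5225,-.285,0,.034),(.689,.185,.125,.033)): circ(c,im,x,y,z,r,(0,255,0),np.array(o),f)
    out.append(im)
im=np.hstack(out); print(im.shape); cv2.imwrite('pics/fin.png',im)
E
```

```text
scene cup 0.76 [0.546 0.044 0.036] [313 305]
scene cup 0.73 [0.499 0.376 0.016] [400 396]
scene cup 0.63 [ 0.301 -0.424  0.053] [301 173]
scene seasoning 0.73 [ 0.529 -0.266  0.054] [264 228]
scene turner 0.87 [0.434 0.346 0.176] [422 340]
scene paddle 0.67 [0.536 0.323 0.164] [380 356]
scene coffee 0.88 [0.696 0.202 0.103] [294 363]
scene salt 0.79 [ 0.539 -0.077  0.052] [292 272]
scene salt 0.22 [0.536 0.33  0.165] [382 359]
scene mug 0.61 [ 0.597 -0.517  0.075] [208 184]
scene mug 0.22 [0.545 0.046 0.035] [314 306]
scene spoon_rest 0.77 [0.547 0.171 0.006] [338 346]
side cup 0.77 [ 0.239 -0.261  0.028] [415 243]
side cup 0.71 [0.546 0.059 0.037] [281 319]
side cup 0.58 [ 0.29  -0.395  0.05 ] [399 206]
side seasoning 0.74 [ 0.544 -0.268  0.056] [306 225]
side seasoning 0.7 [0.536 0.325 0.179] [248 382]
side seasoning 0.33 [0.682 0.202 0.095] [201 347]
side turner 0.78 [0.435 0.344 0.167] [303 402]
side paddle 0.79 [0.536 0.329 0.18 ] [248 384]
side coffee 0.96 [0.68  0.202 0.093] [202 347]
side coffee 0.29 [0.536 0.329 0.182] [248 383]
side salt 0.7 [ 0.528 -0.075  0.043] [299 277]
side spoon_rest 0.58 [0.541 0.151 0.008] [275 359]
side spoon_rest 0.27 [0.536 0.328 0.182] [248 382]
side spoon_rest 0.16 [ 0.666 -0.219  0.145] [256 207]
(480, 780, 3)
```

View pics/fin.png

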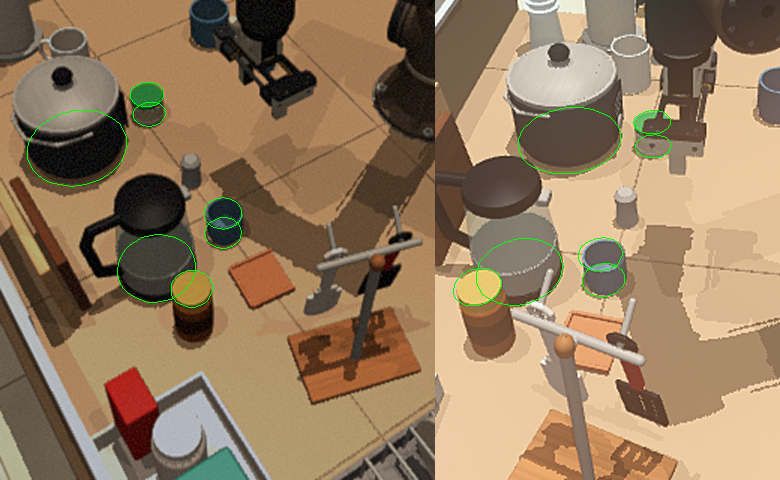

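The final view shows the cup, seasoning jar and coffee jar on their target circles, both utensils hanging on separate pegs and the bystanders unmoved. The gripper is clear of everything, and no sugar canister has been reported. I'm handing in.

```bash
python3 -c "
from plant import order; print(order.close_job())"
```

```text
the job is handed in; nothing more can be done
None
```

Job handed in with no verdict returned: coffee jar, cup and seasoning jar are placed, paddle and turner hang on separate pegs, and sugar was left out because no camera found it.

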